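# Squeeze a tight cross-lap joint home with the jig's locking clamp

### The job

Dry-fit the lap joint: lay the loose notched crosspiece across the rail on the sloping jig, notch over notch with its longer end down the slope, and let go. Swing the clamp's long handle down over centre so that the clamp squeezes the joint fully home and stays locked by itself, then lift its release lever so that the clamp springs open, leaving the joint home and flush. Leave the glue bottle, marking gauge and try square where they are.

Things in the scene. Friction and masses are not known exactly. Their poses are not given: they have to be found in the camera images.
- crosspiece: Loose pale wooden crosspiece, 175 x 42 x 28 mm, 0.13 kg, lying notch down on the bench. Origin in its underside's plane, below the notch's middle. x along it to its short end (75 mm; the long end is 100 mm off at -x), y across, z up. Notch in its underside: x -22.5 to +22.5 mm, 14 mm deep, mouth eased 4 mm. Grip across its 42 mm width on the long leg, x about -65 mm, to stay clear of the clamp's jaw.
- long_end (a point): Middle of the crosspiece's long end face, 100 mm from its origin along its -x, 14 mm above its underside.
- seat (a point): Where the crosspiece's origin lies, with axes parallel, when home. x: straight up the plywood bed, which slopes 30 degrees, rising away from the robot; y: left, along the rail; z: square to the bed, leaning 30 degrees from vertical towards the robot. Bed surface at z -2 mm, x -130 to +80, y -232 to +108. The fit is tight: it goes in freely to about 6 mm proud, where it may rock a little; pressing it home takes 20-30 N; friction then holds it.
- rail_notch (a point): Middle of the floor of the fixed rail's own notch, 14 mm above the seat, axes as the seat's. The rail lies across the bed along y (y -48 to +98 mm of the seat), 42 mm wide along x, its top 14 mm above this point. The notch is 44 mm wide, along y, and open towards +x and -x; its mouth is eased 4 mm a side.
- handle (a joint): Swing of the clamp's long moving handle relative to its jaw, rad: 0 fully open (held there by a spring), grows as it is pressed down. Dead centre is at about 1.71; 1.775 is the stop past it, where the clamp stays locked by itself.
- handle_press (a point): Middle of the top of the handle's black grip (31 mm wide along the seat's x, 74 mm long), 20 mm from its end. In the seat's frame x = 0 and, closing, (y, z) mm: (-167, 225), (-179, 219), (-199, 198), (-203, 190), (-211, 168), (-214, 157), (-217, 145), locked (-222, 116). Open, the handle stands 59 degrees above the bed, its top facing up and to the joint. Push along this path with shut fingertips, 10-20 N. Own axes: -y along the grip to its end, z out of its top.
- jaw (a joint): Swing of the clamp's moving jaw, rad: 0 fully open, 0.70 to 0.74 closed on the finished joint. The jaw is a dark steel arm 18 mm wide (x -9 to +9 mm in the seat's frame) reaching from its pivot at y -70, z +56 mm to over y = 0.
- foot: Sprung rubber-faced foot of the clamp, 22 mm across, at the jaw's tip; origin at the middle of its pressing face. With the clamp open it hangs tilted over the joint, its lowest edge 72 mm above the seat; slide the crosspiece in under it from down the slope, over the rail. It gives up to 10 mm against its spring and presses with 45 to 60 N when locked.
- release (a joint): Release lever, nested in the moving handle, rad: 0 at rest, stop at 0.22. With the clamp locked, lifting its tail (3 to 5 N) to about 0.12 makes its toe push the toggle link back over centre, and the clamp springs open. It falls back when let go.
- release_ball (a point): Centre of the black ball, 20 mm across, on the end of the release lever's steel tail, 29 mm past the end of the handle's grip. In the seat's frame: locked y -271, z +85 mm, clear of the bed's right edge; open y -219, z +251. The lever's pivot, locked: y -178, z +96. Once locked, pinch the ball from above across the seat's x, lift it about 45 mm along the seat's z, and let go.
- glue_bottle: Yellow glue bottle, 46 x 70 x 168 mm, standing behind the jig. A bystander; not to be disturbed.
- marking_gauge: Wooden marking gauge, 67 x 200 x 52 mm, lying to the right of the jig. A bystander; not to be disturbed.
- try_square: Try square, steel blade and dark wooden stock, 201 x 115 x 17 mm, lying at the right near the front edge. A bystander; not to be disturbed.
There are look-alikes about, which are no part of the job. Of the things that look like the crosspiece, the larger one is meant.

How it is judged (in metres and radians):
On the way, in this order (a step that is already met when the one before it is completed fails the run):
1. the crosspiece lies across the rail in its notch (proud by 12 mm at most, it may rock a little), long end down the slope, let go, the clamp still open (x of crosspiece in the frame of seat between -0.004 and 0.004 m and y of crosspiece in the frame of seat between -0.004 and 0.004 m and angle between the x axis of crosspiece and the x axis of seat, either way round below 0.2 rad and x of long_end in the frame of seat below -0.09 m and z of crosspiece in the frame of seat below 0.012 m and contact force between the fingers and crosspiece below 0.5 N and value of joint jaw below 0.15 rad), for 0.2 s.
2. the handle is past dead centre and stays there untouched, the foot presses on the crosspiece and the joint is fully home (x of crosspiece in the frame of seat between -0.004 and 0.004 m and y of crosspiece in the frame of seat between -0.004 and 0.004 m and angle between the x axis of crosspiece and the x axis of seat, either way round below 0.08 rad and x of long_end in the frame of seat below -0.09 m and z of crosspiece in the frame of seat between -0.002 and 0.002 m and angle between the z axis of crosspiece and the z axis of seat, either way round below 0.035 rad and value of joint handle above 1.74 rad and contact force between foot and crosspiece above 15 N and contact force between the fingers and handle below 0.5 N), for 0.4 s.
3. the release lever is lifted (value of joint release above 0.06 rad).
At the end, for the whole second after the job is handed in: The crosspiece is fully home across the rail, long end down the slope: its origin within 4 mm of the seat along and across, within 2 mm of it in height, its top parallel to the bed within 2 degrees; the clamp stands open (jaw and handle back at their open ends) and nothing moves (x of crosspiece in the frame of seat between -0.004 and 0.004 m and y of crosspiece in the frame of seat between -0.004 and 0.004 m and angle between the x axis of crosspiece and the x axis of seat, either way round below 0.08 rad and x of long_end in the frame of seat below -0.09 m and z of crosspiece in the frame of seat between -0.002 and 0.002 m and angle between the z axis of crosspiece and the z axis of seat, either way round below 0.035 rad and value of joint jaw below 0.08 rad and value of joint handle below 0.15 rad and linear speed of crosspiece below 0.01 m/s); the robot touches nothing.
It fails at once if a bystander (glue bottle) is moved by more than 30 mm (distance of glue_bottle from where it was at the start of the episode above 0.03 m).
It fails at once if a bystander (marking gauge) is moved by more than 30 mm (distance of marking_gauge from where it was at the start of the episode above 0.03 m).
It fails at once if a bystander (try square) is moved by more than 30 mm (distance of try_square from where it was at the start of the episode above 0.03 m).
It also fails if it takes over 58 s, if anything falls off the work surface, if the arm or the gripper's body presses on something with over 40 N, if the wrist force passes 120 N, or if a joint passes its speed limit or range.

### The arm

A 6-joint arm with a two-finger parallel gripper is mounted at the origin on a cart in front of the work surface, level with it; the furniture and walls round the work are solid. World frame = base frame: x ahead of the robot, y to its left, z up, the work surface at z = 0. Lengths are in mm, angles in rad, forces in N, time in s.
With the tool pointing down it reaches from about 350 to 875 mm from the base axis. Payload 4.2 kg.
Tool frame: the origin (TCP) lies at the very end of the fingers, on their centre line; the grasp point (between the pads) lies 19 mm behind it; z points along the fingers, y is the line along which they close (so a half turn about z gives the same grasp; the last joint's range is limited). The gripper opens to 85 mm and grips with 20 to 120 N. Pads are 22 mm wide; open, the fingers measure 114 mm over their backs; the gripper's body (76 mm by 85 mm) begins 54 mm behind the grasp point. The pads swing forward as they close: fully open they stand 13 mm farther back than shut.
Start: joints at [-0.902, 0.385, 0.008, 0, -1.194, -0.259], TCP at [249.029, -573.222, 204.112] pointing down, gripper open.
Joint ranges: [-3.14, 3.14], [-1.21, 2.06], [-1.07, 1.41], [-3.16, 2.05], [-2.99, -0.16], [-3.1, 3.1]. Speed limits (rad/s): [2.79, 2.79, 3.14, 3.14, 3.14, 3.14].

### API

Orientations are given as a unit quaternion [x, y, z, w].
In Python, from bench import arm, optics gives the robot as it stands. The module is installed in compiled form; this text tells all that it offers.
- The arm moves only by the tool step_arm, never from a script. Its argument "motion" is a list of rows, each an object with "dr": the turn, a rotation vector about the tool's x, y, z in units of 8 degrees (1.0 is 8 degrees), a list of three; "slide": the shift along the tool's x, y, z in mm, a list of three; "jaw": the finger opening in mm, from 0 to 85.4. A call has exactly 8 rows; each row is the pose to reach, as a shift and turn from the pose commanded when the call began, along the tool's axes at that moment; what a row does not reach only later rows make up. A row lasts 1/8 s, in which the tool goes at most 62.5 mm and 10.7 degrees, less where a joint would pass 70% of its speed; a pose out of reach is approached as far as the arm can. A call with a gripper value outside its range is refused whole. The fingers move at their own pace and stop on an object; the grip force is fixed at half the most. Time passes only in rows, so rows that repeat a pose let the fingers close, or fill a call up. It gives the time, the measured TCP pose, the force, the opening and the grip force at its end, in the units of the state.
- arm.read_state(): the state, without advancing time (a new reading comes with each control period).
- optics.get_image(name): name is "side" or "top"; returns the picture (480x640x3 uint8, blue, green, red); there is no depth.
- optics.camera_info(name): a dict with "camera_matrix" (3x3 intrinsics, pixels), "k1" (the pictures are not rectified: a ray, as slopes to the right and down, at radius r is drawn at 1 + k1 r^2 times it, then the intrinsics apply), "view" (4x4, takes a point from world to camera coordinates). Camera axes: x right, y up, looking along -z (the intrinsics and any distortion apply to the point x, -y, -z); pixel columns grow to the right and rows downward; lengths in mm; the calibration is good to about 2 mm. A picture is of the moment at which its call begins. camera_info takes no time and is no camera call.
- arm.job_done(): hands the job in; it is judged then, once.
The state is a dict: "clock": time; "joints": joint angles; "joint_vel": joint speeds; "joint_efforts": joint torques, N m; "position": TCP position; "ee_rot": TCP orientation; "contact_force": force on the tool from outside, world axes, zero at the start; "wrist_torque": the same for the moment, N m; "gripper_width": finger opening in mm; "grasp_force": force on a finger pad.
Only numpy, scipy, OpenCV 4.12 (cv2) and the standard library are available. Lean on these libraries where they do the work, as an engineer would, in place of code of your own. Each camera call takes 0.05 s, during which the arm holds its last target. There are 200 camera calls.

## Working session

There is one attempt and no reset: what is moved stays moved. The work goes in short steps, Python scripts to look and compute and a tool call to move; the robot and the scene stay as the last step left them, time stands still between calls to the robot, and variables do not carry over. Pictures are saved under pics/ and viewed, at most 10 in all, crops included, and the job is handed in when it is done.

Besides the shell and the picture viewer there is one more tool, called after "Emit:" as a command line: name --argument value ..., lists and objects as JSON in quotes. step_arm: Moves the arm, as the interface text tells. Its arguments: {"type":"object","properties":{"motion":{"type":"array","items":{"type":"object","properties":{"dr":{"type":"array","items":{"type":"number"}},"slide":{"type":"array","items":{"type":"number"}},"jaw":{"type":"number"}}}}},"required":["motion"]}

```bash
mkdir -p pics; python3 - <<'E'
from bench import arm, optics
import cv2
s=arm.read_state(); print({k:s[k] for k in('clock','position','ee_rot','gripper_width','contact_force')})
for n in('top','side'):
    cv2.imwrite(f'pics/{n}0.png',optics.get_image(n)); print(n,optics.camera_info(n))
E
```

```text
{'clock': 0.0, 'position': array([ 248.78009645, -572.66878421,  203.04643641]), 'ee_rot': array([-2.03366763e-01,  9.79102057e-01,  1.02990265e-03, -2.47148252e-04]), 'gripper_width': 85.3875430044236, 'contact_force': array([ 0.04796553, -0.38100482, -0.55220214])}
top {'camera_matrix': array([[538.2330006 ,   0.        , 326.7049333 ],
       [  0.        , 538.2330006 , 239.76068916],
       [  0.        ,   0.        ,   1.        ]]), 'k1': -0.023683676381761117, 'view': array([[ 2.32617722e-02, -9.99718230e-01,  4.72764222e-03,
         1.61155544e+02],
       [ 9.84064709e-01,  2.37308810e-02,  1.76220017e-01,
        -6.14984056e+02],
       [-1.76282554e-01,  5.53115972e-04,  9.84339451e-01,
        -1.96289910e+03],
       [ 0.00000000e+00,  0.00000000e+00,  0.00000000e+00,
         1.00000000e+00]])}
side {'camera_matrix': array([[557.78916138,   0.        , 313.67523655],
       [  0.        , 557.78916138, 252.77514457],
       [  0.        ,   0.        ,   1.        ]]), 'k1': -0.12164027316432058, 'view': array([[ 9.99462042e-01,  2.52406423e-02,  2.09412705e-02,
        -6.10988305e+02],
       [-3.23212768e-02,  6.49710946e-01,  7.59493924e-01,
        -2.34348130e+02],
       [ 5.56434185e-03, -7.59762197e-01,  6.50177239e-01,
        -1.79001706e+03],
       [ 0.00000000e+00,  0.00000000e+00,  0.00000000e+00,
         1.00000000e+00]])}
```

View pics/top0.png

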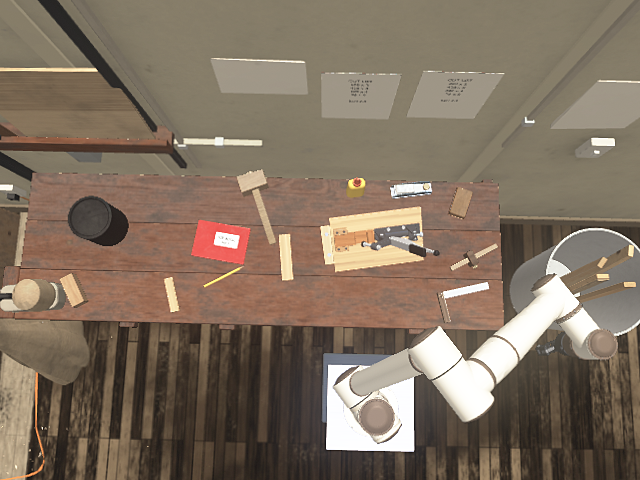

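View pics/side0.png

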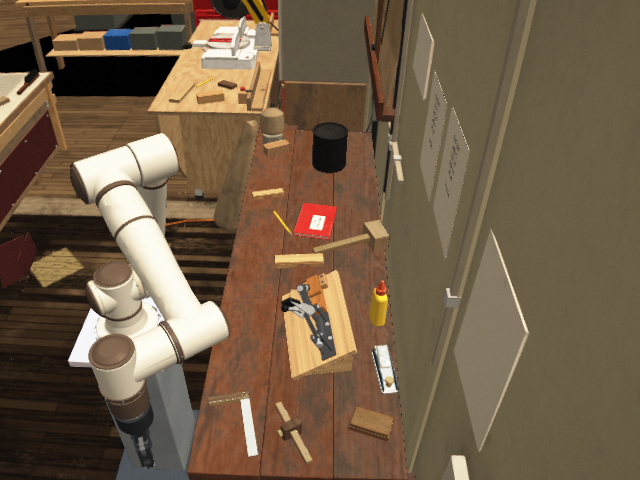

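The top view shows the larger crosspiece at about (286,257), the jig at (375,240), and a smaller look-alike at (171,294). Next I'll enlarge these areas.

```bash
python3 - <<'E'
import cv2,numpy as np
t=cv2.imread('pics/top0.png');s=cv2.imread('pics/side0.png')
a=cv2.resize(t[200:290,270:450],None,fx=4.4,fy=4.4,interpolation=cv2.INTER_CUBIC)
cv2.imwrite('pics/ta.png',a)
b=cv2.resize(s[245:385,265:395],None,fx=4.2,fy=4.2,interpolation=cv2.INTER_CUBIC)
cv2.imwrite('pics/sb.png',b); print(a.shape,b.shape)
E
```

```text
(396, 792, 3) (588, 546, 3)
```

View pics/ta.png

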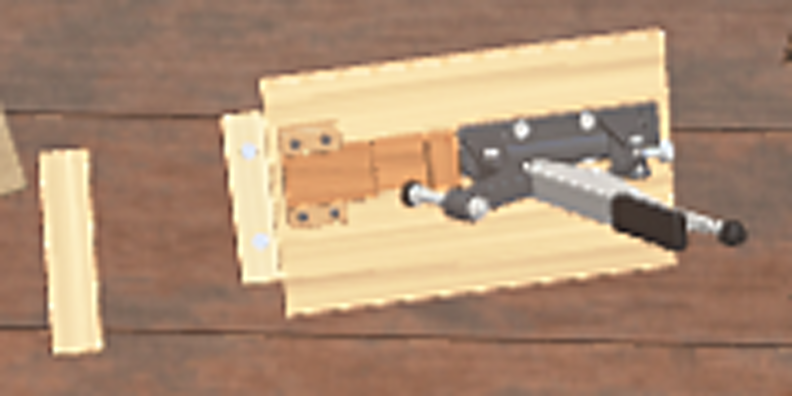

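View pics/sb.png

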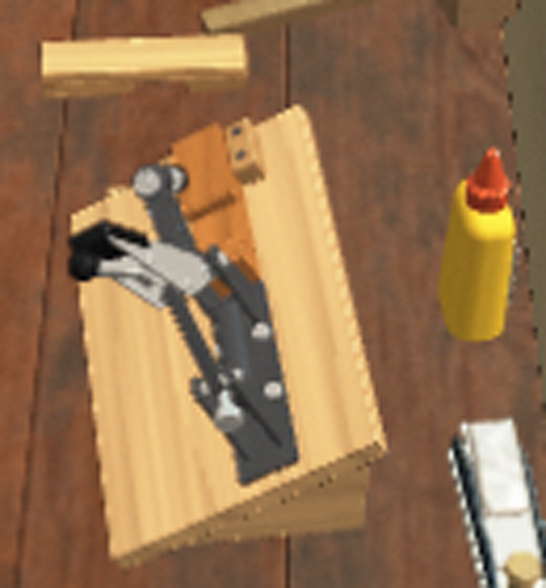

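The top crop shows the bed corners at (262,79), (661,29), (677,263) and (287,317), the notch lines near u=375 and 428, and the ball at (733,232). The side crop shows the bed corners at (117,562), (383,445), (300,106) and (70,213), and the ball at (85,262). I'll fit both poses from these.

```bash
cat > h.py <<'E'
import numpy as np, cv2
from scipy.spatial.transform import Rotation as R
from scipy.optimize import least_squares
from bench import arm, optics
CI={n:optics.camera_info(n) for n in('top','side')}
def proj(n,P):
    c=CI[n]; P=np.atleast_2d(P); q=P@c['view'][:3,:3].T+c['view'][:3,3]
    s=np.c_[q[:,0],-q[:,1]]/-q[:,2:]; s=s*(1+c['k1']*(s**2).sum(1,keepdims=True))
    K=c['camera_matrix']; return s@K[:2,:2].T+K[:2,2]
def tc(p): return np.array([270,200])+(np.array(p)+.5)/4.4-.5
def sc(p): return np.array([265,245])+(np.array(p)+.5)/4.2-.5
def seatR(yaw): return R.from_euler('z',yaw)*R.from_euler('y',-np.pi/6)
def fit(obs,f,x0):
    def r(p): return np.concatenate([(proj(n,f(p,m))[0]-o) for n,m,o in obs])
    s=least_squares(r,x0,loss='soft_l1'); return s.x,r(s.x).reshape(-1,2)
E
cat > fit0.py <<'E'
from h import *
B=[(80,108,-2),(80,-232,-2),(-130,-232,-2),(-130,108,-2)]; ball=(0,-219,251)
obs=[('top',m,tc(o)) for m,o in zip(B+[ball],[(262,79),(661,29),(677,263),(287,317),(733,232)])]
obs+=[('side',m,sc(o)) for m,o in zip(B+[ball],[(300,106),(383,445),(117,562),(70,213),(85,262)])]
f=lambda p,m: p[:3]+seatR(p[3]).apply(m)
p,r=fit(obs,f,[600,60,80,.1]); print('seat',p.round(2)); print(r.round(2).tolist())
# crosspiece, centre of the top face at origin
C=[(87.5,21,28),(87.5,-21,28),(-87.5,-21,28),(-87.5,21,28)]
co=[('top',m,tc(o)) for m,o in zip(C,[(39,152),(88,150),(104,350),(54,354)])]
co+=[('side',m,sc(o)) for m,o in zip(C,[(245,36),(246,76),(42,78),(42,43)])]
g=lambda q,m: np.r_[q[:2],0]+R.from_euler('z',q[2]).apply(m)
q,r2=fit(co,g,[580,220,0]); print('cross centre',q.round(3)); print(r2.round(2).tolist())
s=cv2.imread('pics/side0.png')
def draw(im,n,off,k,pts,col):
    uv=((proj(n,pts)-off+.5)*k-.5).astype(int); cv2.polylines(im,[uv.reshape(-1,1,2)],True,col,1)
t=cv2.resize(cv2.imread('pics/top0.png')[200:290,270:450],None,fx=4.4,fy=4.4,interpolation=cv2.INTER_CUBIC)
k=cv2.resize(s[245:385,265:395],None,fx=4.2,fy=4.2,interpolation=cv2.INTER_CUBIC)
for im,n,o,kk in((t,'top',(270,200),4.4),(k,'side',(265,245),4.2)):
    draw(im,n,o,kk,[f(p,m) for m in B],(0,0,255)); draw(im,n,o,kk,[g(q,m) for m in C],(0,0,255))
    draw(im,n,o,kk,[f(p,m) for m in[(21,-48,28),(21,98,28),(-21,98,28),(-21,-48,28)]],(255,0,0))
    draw(im,n,o,kk,[f(p,m) for m in[(21,-22,14),(21,22,14),(-21,22,14),(-21,-22,14)]],(0,255,0))
z=cv2.resize(s[245:275,270:330],None,fx=9,fy=9,interpolation=cv2.INTER_CUBIC)
out=np.zeros((600,800,3),np.uint8)
out[:588,:330]=k[:,:330]; out[:230,330:770]=cv2.resize(t[:,0:500][80:341],(440,230)); out[230:500,335:800]=z[:,:465]
cv2.imwrite('pics/ov.png',out)
E
python3 fit0.py
```

```text
seat [6.2598e+02 5.2140e+01 8.1150e+01 1.6000e-01]
[[-0.3, 0.83], [0.81, 0.4], [0.04, -0.11], [0.13, -0.72], [-0.17, -0.55], [0.13, -0.29], [-0.64, -1.16], [-0.66, -0.7], [0.38, 1.04], [0.53, 1.05]]
cross centre [5.48214e+02 3.27487e+02 1.05000e-01]
[[0.54, -0.02], [0.42, -0.44], [0.02, -0.18], [0.2, -0.19], [-0.71, -0.07], [0.11, -2.01], [0.01, -0.7], [-0.29, -0.02]]
```

View pics/ov.png

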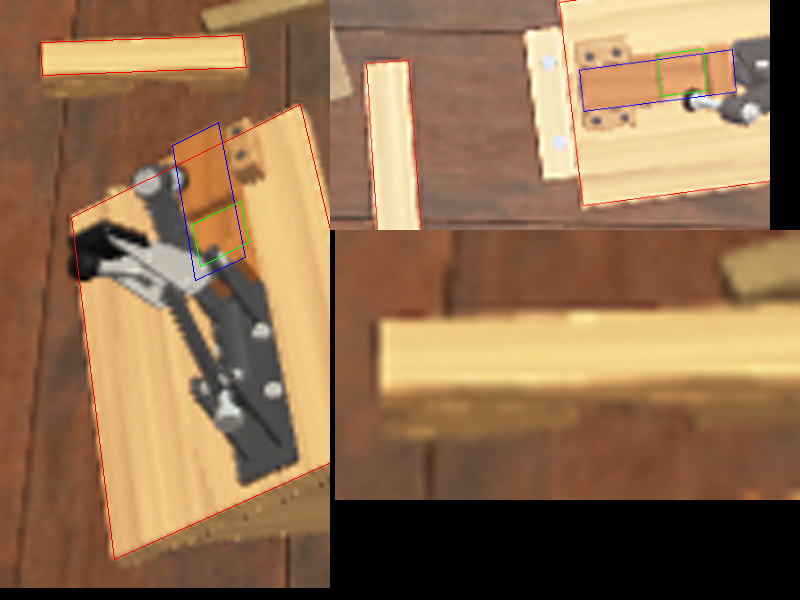

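The fit is good to within about 1 px. The side zoom shows the notch from about u=575 to 690, so the long leg already points towards the robot. The origin is near (560.6, 328.8, 0) with yaw 0.105.

```bash
cat >> h.py <<'E'
P=np.array([625.98,52.14,81.15]); YAW=.16
def S(m): return P+seatR(YAW).apply(m)
CO=np.array([560.6,328.8,0]); CY=.105
def down(yaw,base=None):  # tool z along -z of base, tool y at yaw from base x
    r=R.from_euler('z',yaw)*R.from_matrix(np.array([[0,1,0],[1,0,0],[0,0,-1]]).T)
    return base*r if base is not None else r
def plan(pos,rot,label=''):
    s=arm.read_state(); c=R.from_quat(s['ee_rot'])
    sl=c.inv().apply(np.array(pos)-s['position']); dr=(c.inv()*rot).as_rotvec()/np.radians(8)
    print(label,'slide',sl.round(1),'dr',dr.round(2),'| rows',round(max(np.linalg.norm(sl)/62.5,np.linalg.norm(dr)*8/10.7),1))
def st():
    s=arm.read_state(); print('t',round(s['clock'],2),'pos',s['position'].round(1),'F',s['contact_force'].round(1),'w',round(s['gripper_width'],1),'g',round(s['grasp_force'],1),'j',s['joints'].round(2))
E
python3 - <<'E'
from h import *
g=CO+R.from_euler('z',CY).apply([-65,0,0]); print(g)
d=down(CY+np.pi/2); plan([380,-120,280],d,'mid'); plan(g+[0,0,90],d,'above'); plan(g+[0,0,3],d)
E
```

```text
[495.95798342 321.98753403   0.        ]
mid slide [-300.6  363.2  -76.2] dr [ 0.01 -0.    2.18] | rows 7.6
above slide [-583.   722.   114.5] dr [ 0.01 -0.    2.18] | rows 15.0
 slide [-583.1  721.9  201.5] dr [ 0.01 -0.    2.18] | rows 15.2
```

Emit:
step_arm --motion '[{"dr": [0,0,0.3],"slide": [-37,45,-10],"jaw": 85},{"dr": [0,0,0.6],"slide": [-75,91,-20],"jaw": 85},{"dr": [0,0,0.9],"slide": [-113,136,-30],"jaw": 85},{"dr": [0,0,1.2],"slide": [-150,182,-40],"jaw": 85},{"dr": [0,0,1.5],"slide": [-188,227,-50],"jaw": 85},{"dr": [0,0,1.8],"slide": [-226,272,-60],"jaw": 85},{"dr": [0,0,2.0],"slide": [-263,318,-70],"jaw": 85},{"dr": [0,0,2.2],"slide": [-300,363,-76],"jaw": 85}]'

```text
clock: 1.1
position: [379.6, -118.9, 280.6]
ee_rot: [-0.051, 0.999, 0.0, 0.001]
contact_force: [1.4, -0.9, -0.2]
gripper_width: 84.9
grasp_force: 0.0
```

```bash
python3 - <<'E'
from h import *
g=CO+R.from_euler('z',CY).apply([-65,0,0]);st()
d=down(CY+np.pi/2); plan(g+[0,0,70],d,'above')
E
```

```text
t 1.1 pos [ 379.6 -118.9  280.6] F [ 1.4 -0.9 -0.2] w 84.9 g 0.0 j [ 0.11 -0.07 -0.36 -0.   -1.28 -1.58]
above slide [-160.3  426.8  210.8] dr [ 0.    0.01 -0.02] | rows 8.0
```

Emit:
step_arm --motion '[{"dr": [0,0,0],"slide": [-20,54,20],"jaw": 85},{"dr": [0,0,0],"slide": [-40,108,40],"jaw": 85},{"dr": [0,0,0],"slide": [-60,162,65],"jaw": 85},{"dr": [0,0,0],"slide": [-80,216,90],"jaw": 85},{"dr": [0,0,0],"slide": [-100,270,115],"jaw": 85},{"dr": [0,0,0],"slide": [-120,324,145],"jaw": 85},{"dr": [0,0,0],"slide": [-140,376,178],"jaw": 85},{"dr": [0,0,0],"slide": [-160,427,211],"jaw": 85}]'

```text
clock: 2.1
position: [493.5, 316.3, 71.4]
ee_rot: [-0.051, 0.999, -0.0, -0.0]
contact_force: [-0.1, 0.5, -0.1]
gripper_width: 84.9
grasp_force: 0.0
```

```bash
python3 - <<'E'
from h import *
g=CO+R.from_euler('z',CY).apply([-65,0,0]);st()
d=down(CY+np.pi/2); plan(g+[0,0,3],d,'down')
t=cv2.resize(optics.get_image('top')[225:295,260:330],(420,420),interpolation=cv2.INTER_CUBIC)
s=cv2.resize(optics.get_image('side')[215:285,260:323],(378,420),interpolation=cv2.INTER_CUBIC)
cv2.imwrite('pics/above.png',np.hstack([t,s]))
E
```

```text
t 2.1 pos [493.5 316.3  71.4] F [-0.1  0.5 -0.1] w 84.9 g 0.0 j [ 0.85  0.45 -0.26  0.   -0.86 -2.31]
down slide [-3.1  5.4 68.4] dr [-0.   -0.   -0.01] | rows 1.1
```

View pics/above.png

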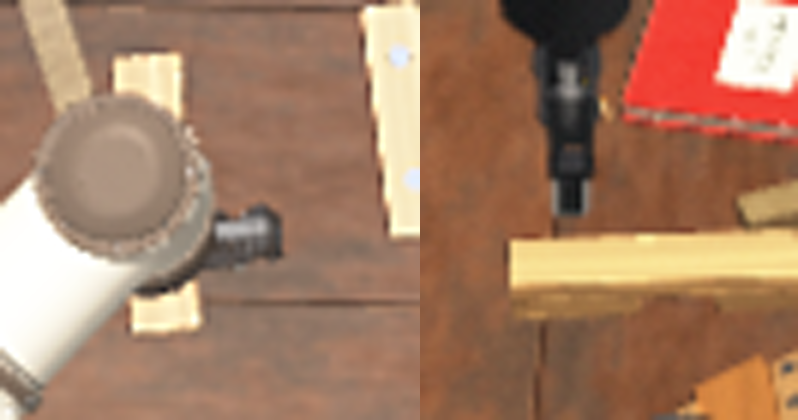

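The gripper is over the long leg (fingers at about (570,200) in the right half, leg end at u=512), so I'll lower it and grip.

Emit:
step_arm --motion '[{"dr": [0,0,0],"slide": [-3,5.4,40],"jaw": 85},{"dr": [0,0,0],"slide": [-3,5.4,68.4],"jaw": 85},{"dr": [0,0,0],"slide": [-3,5.4,68.4],"jaw": 75},{"dr": [0,0,0],"slide": [-3,5.4,68.4],"jaw": 20},{"dr": [0,0,0],"slide": [-3,5.4,68.4],"jaw": 20},{"dr": [0,0,0],"slide": [-3,5.4,68.4],"jaw": 20},{"dr": [0,0,0],"slide": [-3,5.4,68.4],"jaw": 20},{"dr": [0,0,0],"slide": [-3,5.4,68.4],"jaw": 20}]'

```text
clock: 3.2
position: [495.9, 320.4, 4.6]
ee_rot: [-0.051, 0.999, 0.0, 0.0]
contact_force: [0.4, 0.0, -1.0]
gripper_width: 20.2
grasp_force: 0.0
```

```bash
python3 - <<'E'
from h import *
st(); s=arm.read_state(); print(s['ee_rot'].round(4))
E
```

```text
t 3.2 pos [495.9 320.4   4.6] F [ 0.4  0.  -1. ] w 20.2 g 0.0 j [ 0.85  0.54 -0.31 -0.   -0.72 -2.32]
[-5.130e-02  9.987e-01  2.000e-04  1.000e-04]
```

```bash
python3 - <<'E'
from h import *
t=cv2.resize(optics.get_image('top')[225:295,260:330],(420,420),interpolation=cv2.INTER_CUBIC)
s=cv2.resize(optics.get_image('side')[215:285,260:323],(378,420),interpolation=cv2.INTER_CUBIC)
cv2.imwrite('pics/grip.png',np.hstack([t,s]))
E
```

```text
(no output)
```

View pics/grip.png

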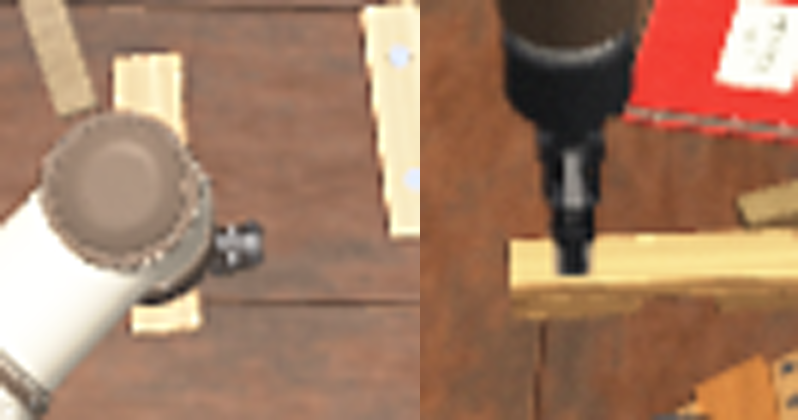

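```bash
python3 - <<'E'
from h import *
p=arm.read_state()['position']
f=lambda q:((proj('top',q)[0]-[260,225])*6,[420,0]+(proj('side',q)[0]-[260,215])*6)
for q in (p,p+[0,0,25],p+[0,0,150],p+[0,-21,0],p+[0,0,28]): print([a.round() for a in f(q)])
c=CO+R.from_euler('z',CY).apply([-100,0,28]); print([a.round() for a in f(c)])
c=CO+R.from_euler('z',CY).apply([75,0,28]); print([a.round() for a in f(c)])
E
```

```text
[array([167., 276.]), array([565., 291.])]
[array([165., 271.]), array([565., 260.])]
[array([151., 246.]), array([562.,  97.])]
[array([201., 277.]), array([563., 314.])]
[array([164., 271.]), array([564., 256.])]
[array([166., 327.]), array([507., 262.])]
[array([147.,  52.]), array([797., 251.])]
```

Emit:
step_arm --motion '[{"dr": [0,0,0],"slide": [0,0,-30],"jaw": 20},{"dr": [0,0,0],"slide": [0,0,-60],"jaw": 20},{"dr": [0,0,0],"slide": [0,0,-60],"jaw": 0},{"dr": [0,0,0],"slide": [0,0,-60],"jaw": 0},{"dr": [0,0,0],"slide": [0,0,-60],"jaw": 0},{"dr": [0,0,0],"slide": [0,0,-60],"jaw": 0},{"dr": [0,0,0],"slide": [0,0,-60],"jaw": 0},{"dr": [0,0,0],"slide": [0,0,-60],"jaw": 0}]'

```text
clock: 4.3
position: [495.8, 320.3, 64.1]
ee_rot: [-0.051, 0.999, -0.0, -0.0]
contact_force: [-0.3, -0.3, -0.2]
gripper_width: 0.2
grasp_force: 0.0
```

```bash
python3 - <<'E'
from h import *
st(); p=arm.read_state()['position']
im=optics.get_image('side'); cv2.imwrite('pics/side_up.png',im); cv2.imwrite('pics/top_up.png',optics.get_image('top'))
print('tip expected',proj('side',p)[0],'top',proj('top',p)[0])
d=np.abs(im.astype(int)-cv2.imread('pics/side0.png')).max(2)
for v in range(238,276): print(v,''.join('#' if x>60 else '+' if x>25 else '.' for x in d[v,265:335]))
E
```

```text
t 4.3 pos [495.8 320.3  64.1] F [-0.3 -0.3 -0.2] w 0.2 g 0.0 j [ 0.85  0.46 -0.26 -0.   -0.85 -2.32]
tip expected [283.93927332 250.98503374] top [286.84357278 269.07086416]
238 ................+#######..............................................
239 ................+#######..............................................
240 ................+#####++..............................................
241 .................++###+...............................................
242 .................++###++..............................................
243 .................++###++..............................................
244 .................++###++..............................................
245 .................++###++..............................................
246 .................++...................................................
247 ......................................................................
248 ......................................................................
249 ......................................................................
250 ......................
[... 1223 characters left out ...]
.........................
267 ......................................................................
268 ......................................................................
269 ......................................................................
270 ......................................................................
271 ......................................................................
272 ......................................................................
273 ......................................................................
274 ......................................................................
275 ......................................................................
```

Emit:
step_arm --motion '[{"dr": [0,0,0],"slide": [0,1.5,0],"jaw": 85},{"dr": [0,0,0],"slide": [0,1.5,0],"jaw": 85},{"dr": [0,0,0],"slide": [0,1.5,0],"jaw": 85},{"dr": [0,0,0],"slide": [0,1.5,30],"jaw": 85},{"dr": [0,0,0],"slide": [0,1.5,60],"jaw": 85},{"dr": [0,0,0],"slide": [0,1.5,70],"jaw": 85},{"dr": [0,0,0],"slide": [0,1.5,76],"jaw": 85},{"dr": [0,0,0],"slide": [0,1.5,76],"jaw": 85}]'

```text
clock: 5.4
position: [496.0, 322.1, -11.3]
ee_rot: [-0.051, 0.999, 0.0, 0.0]
contact_force: [-0.1, -0.8, 1.5]
gripper_width: 85.0
grasp_force: 0.0
```

```bash
python3 - <<'E'
from h import *
st(); p=arm.read_state()['position']
im=optics.get_image('side')
print('tip expected',proj('side',p)[0],'near',proj('side',p+[0,-43,13])[0])
d=np.abs(im.astype(int)-cv2.imread('pics/side0.png')).max(2)
for v in range(238,280): print(v,''.join('#' if x>60 else '+' if x>25 else '.' for x in d[v,265:335]))
E
```

```text
t 5.4 pos [496.  322.1 -11.3] F [-0.1 -0.8  1.5] w 85.0 g 0.0 j [ 0.85  0.56 -0.32  0.   -0.69 -2.32]
tip expected [284.32296833 266.35020642] near [283.49465586 271.66838311]
238 .............+############............................................
239 ...............##########+............................................
240 ...............##########+............................................
241 ..............+##########+............................................
242 ..............+###+#####++............................................
243 ..............+###++++###+............................................
244 ...............###++#+###.............................................
245 ...............+###+#+###.............................................
246 ...............+###+++###.............................................
247 ...............+##++#####.............................................
248 ...............+##++#####.............................................
249 ................###+++###.............................................
250 ................###+
[... 1525 characters left out ...]
.........................
271 ......................................................................
272 ......................................................................
273 ......................................................................
274 ......................................................................
275 ......................................................................
276 ......................................................................
277 ......................................................................
278 ......................................................................
279 ......................................................................
```

Emit:
step_arm --motion '[{"dr": [0,0,0],"slide": [0,0,8],"jaw": 85},{"dr": [0,0,0],"slide": [0,0,14],"jaw": 85},{"dr": [0,0,0],"slide": [0,0,14],"jaw": 85},{"dr": [0,0,0],"slide": [0,0,14],"jaw": 30},{"dr": [0,0,0],"slide": [0,0,14],"jaw": 30},{"dr": [0,0,0],"slide": [0,0,14],"jaw": 30},{"dr": [0,0,0],"slide": [0,0,14],"jaw": 30},{"dr": [0,0,0],"slide": [0,0,14],"jaw": 30}]'

```text
clock: 6.45
position: [496.0, 322.2, -25.2]
ee_rot: [-0.051, 0.999, 0.0, 0.0]
contact_force: [-0.3, -0.2, 4.8]
gripper_width: 40.8
grasp_force: 62.8
```

```bash
python3 - <<'E'
from h import *
st(); p=arm.read_state()['position']
im=optics.get_image('side'); cv2.imwrite('pics/side_g.png',im)
print('near tip expected',proj('side',p+[0,-21,5])[0])
d=np.abs(im.astype(int)-cv2.imread('pics/side0.png')).max(2)
for v in range(250,280): print(v,''.join('#' if x>60 else '+' if x>25 else '.' for x in d[v,265:335]))
E
```

```text
t 6.45 pos [496.  322.2 -25.2] F [-0.3 -0.2  4.8] w 40.8 g 62.8 j [ 0.85  0.58 -0.33  0.   -0.66 -2.32]
near tip expected [283.97550338 272.01092618]
250 ...............+#+#+#+###.............................................
251 ...............+##++#####+............................................
252 ...............+#+++##+##.............................................
253 ...............+#+++##+##................++...........................
254 ...............+####++###++....++++++....................++...........
255 ..........+.....#########................................+............
256 .................########.............................................
257 .........+.......#######+.............................................
258 .........+.......#######+.............................................
259 .................#######+.............................................
260 .................########.................................++..........
261 .................#######+........++....+....++........................
262 ............++++.#######+.........+...........
[... 599 characters left out ...]
.........................
271 ......................................................................
272 ......................................................................
273 ......................................................................
274 ......................................................................
275 ......................................................................
276 ......................................................................
277 ......................................................................
278 ......................................................................
279 ......................................................................
```

The block is gripped. The fingers image about 25 mm higher than the reported TCP, so I'll work relative to the held block and check it visually.

```bash
cat >> h.py <<'E'
_R0=R.from_quat([-.0513,.9987,.0002,.0001]); _T0=np.array([496,322.2,-25.2])
CB=_R0.inv().apply(CO-_T0); RB=_R0.inv()*R.from_euler('z',CY)   # block in tool
def blockplan(m,label='',dz=np.zeros(3)):
    rb=seatR(YAW); rt=rb*RB.inv(); plan(S(m)-rt.apply(CB)+dz,rt,label)
def block():
    s=arm.read_state(); r=R.from_quat(s['ee_rot']); o=s['position']+r.apply(CB); return o,r*RB
E
python3 - <<'E'
from h import *
print(CB,RB.as_quat().round(3))
rt=seatR(YAW)*RB.inv()
for m in[(-230,0,80),(-150,0,37),(0,0,37)]: blockplan(m,str(m)); print((S(m)-rt.apply(CB)).round())
E
```

```text
[-6.49418029e+01 -4.40546173e-02 -2.51857161e+01] [-0.001 -1.    -0.     0.   ]
(-230, 0, 80) slide [ 180.8 -297.9   -6.7] dr [-0.11 -3.74 -0.39] | rows 5.6
[347.   7. -19.]
(-150, 0, 37) slide [  90.1 -292.7   -9.3] dr [-0.11 -3.74 -0.39] | rows 4.9
[436.  22. -16.]
(0, 0, 37) slide [ -39.6 -285.3  -84.2] dr [-0.11 -3.74 -0.39] | rows 4.8
[565.  42.  59.]
```

Emit:
step_arm --motion '[{"dr": [0,0,0],"slide": [0,0,-20],"jaw": 30},{"dr": [0,0,0],"slide": [0,0,-40],"jaw": 30},{"dr": [0,0,0],"slide": [0,0,-70],"jaw": 30},{"dr": [0,0,0],"slide": [0,0,-100],"jaw": 30},{"dr": [0,0,0],"slide": [0,0,-130],"jaw": 30},{"dr": [0,0,0],"slide": [0,0,-160],"jaw": 30},{"dr": [0,0,0],"slide": [0,0,-160],"jaw": 30},{"dr": [0,0,0],"slide": [0,0,-160],"jaw": 30}]'

```text
clock: 7.5
position: [494.6, 321.0, 132.7]
ee_rot: [-0.051, 0.999, -0.001, -0.001]
contact_force: [-0.3, -0.3, -1.8]
gripper_width: 41.2
grasp_force: 62.3
```

```bash
python3 - <<'E'
from h import *
st(); blockplan((-230,0,80))
E
```

```text
t 7.5 pos [494.6 321.  132.7] F [-0.3 -0.3 -1.8] w 41.2 g 62.3 j [ 0.85  0.39 -0.18 -0.   -1.01 -2.32]
 slide [ 178.6 -296.8  152.4] dr [-0.13 -3.77 -0.39] | rows 6.1
```

```bash
python3 - <<'E'
from h import *
blockplan((-120,0,90))
E
```

```text
slide [  88.6 -291.6   88.5] dr [-0.13 -3.77 -0.39] | rows 5.1
```

Emit:
step_arm --motion '[{"dr": [-0.02,-0.55,-0.05],"slide": [13,-42,0],"jaw": 30},{"dr": [-0.04,-1.1,-0.1],"slide": [26,-84,5],"jaw": 30},{"dr": [-0.06,-1.7,-0.16],"slide": [40,-128,15],"jaw": 30},{"dr": [-0.08,-2.2,-0.22],"slide": [52,-170,30],"jaw": 30},{"dr": [-0.1,-2.8,-0.28],"slide": [65,-212,50],"jaw": 30},{"dr": [-0.12,-3.3,-0.34],"slide": [77,-254,70],"jaw": 30},{"dr": [-0.13,-3.77,-0.39],"slide": [88.6,-291.6,88.5],"jaw": 30},{"dr": [-0.13,-3.77,-0.39],"slide": [88.6,-291.6,88.5],"jaw": 30}]'

```text
clock: 8.5
position: [509.4, 22.3, 115.0]
ee_rot: [-0.118, 0.966, -0.085, 0.213]
contact_force: [1.5, 0.1, -0.3]
gripper_width: 40.9
grasp_force: 62.3
```

```bash
python3 - <<'E'
from h import *
st(); blockplan((-120,0,90)); o,r=block(); q=(seatR(YAW).inv()*r).as_rotvec(); print('block seat',seatR(YAW).inv().apply(o-P).round(1),q.round(3))
C=np.array([(75,21,28),(75,-21,28),(-100,-21,28),(-100,21,28)])
out=[]
for n,x0,y0,k in(('top',335,215,6),('side',265,235,6)):
    im=optics.get_image(n); cv2.imwrite(f'pics/{n}_h.png',im)
    c=cv2.resize(im[y0:y0+90,x0:x0+66],None,fx=k,fy=k,interpolation=cv2.INTER_CUBIC)
    for pts,col in((o+r.apply(C),(0,0,255)),(S([(21,-48,28),(21,98,28),(-21,98,28),(-21,-48,28)]),(255,0,0)),(S([(21,-22,14),(21,22,14),(-21,22,14),(-21,-22,14)]),(0,255,0))):
        cv2.polylines(c,[((proj(n,pts)-[x0,y0]+.5)*k-.5).astype(int).reshape(-1,1,2)],True,col,1)
    out.append(c)
cv2.imwrite('pics/held.png',np.hstack(out))
E
```

```text
t 8.5 pos [509.4  22.3 115. ] F [ 1.5  0.1 -0.3] w 40.9 g 62.3 j [ 0.16  0.09 -1.05  1.57 -0.18 -3.02]
 slide [92.5 28.6 31.1] dr [-1.26 -0.76  0.96] | rows 1.6
block seat [-20.4   1.4 106.4] [-0.176  0.106  0.134]
```

View pics/held.png

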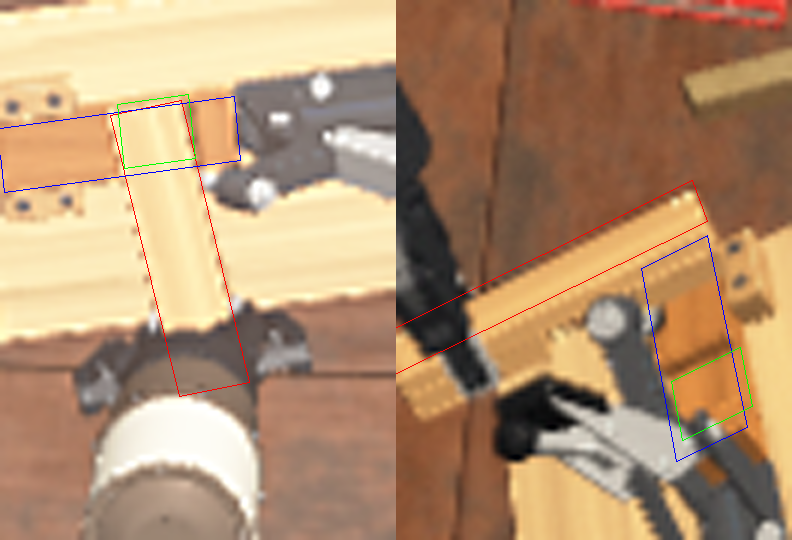

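The overlay shows the block held over the jig, with its short end at about (160,105) in the top half and (700,200) in the side half. The arm has run into joint limits: J5 is about -0.18 and J4 has flipped to 1.57. I'll identify the kinematics so I can choose a reachable grasp tilt.

```bash
cat > fk.py <<'E'
import numpy as np
from scipy.spatial.transform import Rotation as R
from scipy.optimize import least_squares
def fk(j,k,where=1,s4=1,s6=1):
    h,a2,a3,off,d,e=k; E=R.from_euler
    r=E('z',j[0]); p=np.array([0,0,h.real]) if 0 else np.array([0,0,h])
    r=r*E('y',j[1]); p=p+r.apply([0,0,a2]); r=r*E('y',-j[2]); p=p+r.apply([a3,0,e]); 
    if where==0: p=p+r.apply([0,off,0])
    r=r*E('x',s4*j[3])
    if where==1: p=p+r.apply([0,off,0])
    r=r*E('y',-j[4]); p=p+r.apply([d,0,0]); r=r*E('x',s6*j[5])
    return p,r
D=[([-0.902,0.385,0.008,0,-1.194,-0.259],[249.03,-573.22,204.11]),([.11,-.07,-.36,0,-1.28,-1.58],[379.6,-118.9,280.6]),([.85,.45,-.26,0,-.86,-2.31],[493.5,316.3,71.4]),
([.85,.58,-.33,0,-.66,-2.32],[496,322.2,-25.2]),([.85,.39,-.18,0,-1.01,-2.32],[494.6,321,132.7])]
E
python3 - <<'E'
from fk import *; from bench import arm
s=arm.read_state(); j=s['joints']; print(s['clock'],j.round(3),s['position'].round(1))
data=D+[(j,s['position'])]
for w in(0,1):
  for s4 in(1,-1):
    f=lambda k:np.concatenate([fk(q,k,w,s4)[0]-p for q,p in data])
    o=least_squares(f,[150,564,434,-160,300,0]); print(w,s4,o.x.round(1),o.cost.round(1),o.fun[-3:].round(1))
    if o.cost<2000:
      for s6 in(1,-1):
        r=fk(j,o.x,w,s4,s6)[1]; q0=fk(D[0][0],o.x,w,s4,s6)[1]
        A=R.from_quat([-.203367,.979102,.00103,-.000247]); print(s6,(q0.inv()*A).as_rotvec().round(3),(r.inv()*R.from_quat(s['ee_rot'])).as_rotvec().round(3))
E
```

```text
8.6 [ 0.153  0.095 -1.05   1.567 -0.182 -3.017] [508.5  18.  114. ]
0 1 [ 528.9  589.7  421.8 -164.7  698.7  -16.1] 465.0 [ -9.3  20.5 -14.5]
1 [-0.821  1.412 -0.818] [1.281 1.573 0.834]
-1 [-1.21   1.211 -1.208] [1.455 1.504 1.055]
0 -1 [ 198.6  519.2  379.3 -131.2  406.6   95.2] 17311.4 [ -24.8 -151.   -68.7]
1 1 [ 474.7  530.8  373.2 -142.1  694.    97.5] 25543.5 [-87.  173.8 -90.8]
1 -1 [ 158.   563.9  421.  -160.3  321.9    1.4] 8.8 [-0.   0.5  0.6]
1 [-0.821  1.412 -0.818] [-1.39   1.081 -1.39 ]
-1 [-1.21   1.211 -1.208] [-1.209  1.209 -1.209]
```

```bash
cat >> fk.py <<'E'
K=[158,563.9,421,-160.3,321.9,1.4]; TR=R.from_rotvec([-1.209,1.209,-1.209])
LO=np.array([-3.14,-1.21,-1.07,-3.16,-2.99,-3.1])+.03; HI=np.array([3.14,2.06,1.41,2.05,-.16,3.1])-.03
def FK(j): p,r=fk(j,K,1,-1,-1); return p,r*TR
def IK(pos,rot,starts):
    best=None
    for q in starts:
        f=lambda j:np.r_[(FK(j)[0]-pos)/10,(rot.inv()*FK(j)[1]).as_rotvec()*20]
        o=least_squares(f,np.clip(q,LO+1e-3,HI-1e-3),bounds=(LO,HI))
        if best is None or o.cost<best.cost-1e-3: best=o
    return best.x.round(2),round(best.cost,2)
ST=[[0.3,.3,-.4,a,-.4,g] for a in(0,-1.5,1.5,-3) for g in(-2.5,-.8,.8,2.5)]
E
python3 - <<'E'
from h import *; from fk import *
for m in[(-90,0,37),(0,0,37),(0,0,4)]:
  for beta in (0,8,16,24):
    # tool direction relative block: rotate tool about block y so it becomes steeper
    rel=R.from_euler('y',np.radians(beta)); rb=seatR(YAW)
    for flip in(0,np.pi):
      rt=rb*rel*RB.inv()*R.from_euler('z',flip)
      # TCP: grip point on block (-65,0,~22) ; tool offset: grasp (25+19)mm-ish ahead of TCP? keep CB
      g=np.array([-70,0,4.]); z=(rel*RB.inv()).apply([0,0,1]); tcp=S(m)+rb.apply(g+z*25)
      print(m,beta,round(flip),*IK(tcp,rt,ST))
E
```

```text
(-90, 0, 37) 0 0 [ 0.04  0.3  -0.62 -1.23 -0.19 -0.25] 4.15
(-90, 0, 37) 0 3 [ 0.04  0.3  -0.62 -1.25 -0.19  2.91] 4.15
(-90, 0, 37) 8 0 [ 0.37  0.29 -0.76 -0.13 -0.19 -1.65] 2.74
(-90, 0, 37) 8 3 [ 0.37  0.29 -0.76 -0.13 -0.19  1.5 ] 2.77
(-90, 0, 37) 16 0 [ 0.42  0.3  -0.86  0.26 -0.19 -2.09] 0.08
(-90, 0, 37) 16 3 [ 0.42  0.3  -0.86  0.26 -0.19  1.05] 0.08
(-90, 0, 37) 24 0 [ 0.42  0.34 -0.71  0.06 -0.43 -1.89] 0.0
(-90, 0, 37) 24 3 [ 0.42  0.34 -0.71  0.07 -0.43  1.25] 0.0
(0, 0, 37) 0 0 [ 0.34  0.29 -0.63 -0.15 -0.19 -1.58] 3.34
(0, 0, 37) 0 3 [ 0.34  0.29 -0.63 -0.15 -0.19  1.56] 3.37
(0, 0, 37) 8 0 [ 0.38  0.29 -0.75  0.32 -0.19 -2.1 ] 0.24
(0, 0, 37) 8 3 [ 0.38  0.29 -0.75  0.32 -0.19  1.04] 0.25
(0, 0, 37) 16 0 [ 0.4   0.32 -0.61  0.14 -0.4  -1.94] 0.0
(0, 0, 37) 16 3 [ 0.4   0.32 -0.61  0.15 -0.4   1.2 ] 0.0
(0, 0, 37) 24 0 [ 0.38  0.37 -0.47  0.04 -0.63 -1.82] 0.0
(0, 0, 37) 24 3 [ 0.38  0.37 -0.47  0.04 -0.63  1.32] 0.0
(0, 0, 4) 0 0 [ 0.29  0.36 -0.55 -0.36 -0.19 -1.34] 3.94
(0, 0, 4) 0 3 [ 0.29  0.36 -0.55 -0.36 -0.19  1.8 ] 3.97
(0, 0, 4) 8 0 [ 0.37  0.37 -0.67  0.18 -0.19 -1.95] 0.69
(0, 0, 4) 8 3 [ 0.37  0.37 -0.67  0.18 -0.19  1.19] 0.7
(0, 0, 4) 16 0 [ 0.39  0.39 -0.61  0.16 -0.34 -1.95] 0.0
(0, 0, 4) 16 3 [ 0.39  0.39 -0.61  0.17 -0.34  1.19] 0.0
(0, 0, 4) 24 0 [ 0.37  0.43 -0.45  0.04 -0.58 -1.82] 0.0
(0, 0, 4) 24 3 [ 0.37  0.43 -0.46  0.04 -0.58  1.32] 0.0
```

```bash
python3 - <<'E'
from h import *; from fk import *
rng=np.random.default_rng(0)
for m,betas in(((0,0,4),(0,-8,-16,-24,-35)),((-90,0,37),(0,-8,-16,-24,-35))):
  for beta in betas:
    rel=R.from_euler('y',np.radians(beta)); rb=seatR(YAW); rt=rb*rel*RB.inv()
    z=(rel*RB.inv()).apply([0,0,1]); tcp=S(m)+rb.apply(np.array([-68,0,4.])+z*25)
    st_=[[rng.uniform(-1,1),rng.uniform(-.5,1),rng.uniform(-1,.5),a,-.4,g] for a in(-3,-2.4,1.9,0) for g in(-2,0,2) for _ in range(2)]
    print(m,beta,*IK(tcp,rt,st_))
E
```

```text
(0, 0, 4) 0 [ 0.3   0.36 -0.55 -0.34 -0.19 -1.36] 3.89
(0, 0, 4) -8 [-0.11  0.37 -0.51 -1.87 -0.19  0.49] 2.12
(0, 0, 4) -16 [-0.19  0.38 -0.56 -2.05 -0.28  0.74] 0.0
(0, 0, 4) -24 [-0.36  0.47 -0.74 -2.41 -0.65  1.28] 0.0
(0, 0, 4) -35 [-0.45  0.66 -0.88 -2.52 -1.11  1.55] 0.0
(-90, 0, 37) 0 [ 0.06  0.3  -0.61 -1.17 -0.19 -0.33] 4.24
(-90, 0, 37) -8 [-0.13  0.29 -0.66 -1.79 -0.19  0.45] 0.12
(-90, 0, 37) -16 [-0.43  0.38 -0.84 -2.25 -0.54  1.18] 0.0
(-90, 0, 37) -24 [-0.58  0.56 -0.99 -2.39 -0.93  1.55] 0.0
(-90, 0, 37) -35 [-0.69  0.84 -1.04 -2.34 -1.33  1.8 ] 0.4
```

```bash
python3 - <<'E'
from h import *; from fk import *
S0=[[.4,.35,-.7,.2,-.3,-2]]
for gx in(-65,-80):
 for beta in(10,12,14,16):
  for m in((0,90,60),(0,90,38),(0,0,38),(0,0,4)):
    rel=R.from_euler('y',np.radians(beta)); rb=seatR(YAW); rt=rb*rel*RB.inv()
    z=(rel*RB.inv()).apply([0,0,1]); tcp=S(m)+rb.apply(np.array([gx,0,4.])+z*25)
    print(gx,beta,m,*IK(tcp,rt,S0),end=' ')
  print()
E
```

```text
-65 10 (0, 90, 60) [ 0.55  0.24 -0.84  0.65 -0.21 -2.58] 0.0 -65 10 (0, 90, 38) [ 0.53  0.29 -0.82  0.66 -0.19 -2.58] 0.06 -65 10 (0, 0, 38) [ 0.38  0.29 -0.77  0.41 -0.19 -2.19] 0.0 -65 10 (0, 0, 4) [ 0.38  0.37 -0.69  0.29 -0.19 -2.06] 0.15 
-65 12 (0, 90, 60) [ 0.58  0.25 -0.75  0.43 -0.31 -2.39] 0.0 -65 12 (0, 90, 38) [ 0.56  0.3  -0.77  0.52 -0.24 -2.46] 0.0 -65 12 (0, 0, 38) [ 0.4   0.3  -0.69  0.26 -0.28 -2.05] 0.0 -65 12 (0, 0, 4) [ 0.38  0.37 -0.71  0.36 -0.19 -2.13] 0.0 
-65 14 (0, 90, 60) [ 0.59  0.26 -0.69  0.31 -0.38 -2.28] 0.0 -65 14 (0, 90, 38) [ 0.58  0.31 -0.7   0.35 -0.33 -2.31] 0.0 -65 14 (0, 0, 38) [ 0.4   0.31 -0.64  0.19 -0.35 -1.98] 0.0 -65 14 (0, 0, 4) [ 0.39  0.38 -0.64  0.22 -0.28 -2.01] 0.0 
-65 16 (0, 90, 60) [ 0.59  0.27 -0.64  0.23 -0.45 -2.2 ] 0.0 -65 16 (0, 90, 38) [ 0.58  0.32 -0.64  0.25 -0.4  -2.21] 0.0 -65 16 (0, 0, 38) [ 0.4   0.32 -0.6   0.14 -0.42 -1.93] 0.0 -65 16 (0, 0, 4) [ 0.39  0.39 -0.59  0.16 -0.35 -1.94] 0.0 
-80 10 (0, 90, 60) [ 0.54  0.23 -0.88  0.71 -0.19 -2.64] 0.02 -80 10 (0, 90, 38) [ 0.54  0.28 -0.84  0.63 -0.19 -2.56] 0.25 -80 10 (0, 0, 38) [ 0.39  0.29 -0.78  0.36 -0.19 -2.15] 0.05 -80 10 (0, 0, 4) [ 0.38  0.37 -0.7   0.23 -0.19 -2.01] 0.36 
-80 12 (0, 90, 60) [ 0.58  0.24 -0.81  0.51 -0.26 -2.47] 0.0 -80 12 (0, 90, 38) [ 0.54  0.29 -0.84  0.65 -0.19 -2.58] 0.0 -80 12 (0, 0, 38) [ 0.4   0.29 -0.75  0.32 -0.23 -2.11] 0.0 -80 12 (0, 0, 4) [ 0.38  0.37 -0.72  0.31 -0.19 -2.09] 0.05 
-80 14 (0, 90, 60) [ 0.6   0.25 -0.74  0.35 -0.34 -2.33] 0.0 -80 14 (0, 90, 38) [ 0.58  0.3  -0.75  0.41 -0.28 -2.38] 0.0 -80 14 (0, 0, 38) [ 0.4   0.3  -0.69  0.22 -0.31 -2.01] 0.0 -80 14 (0, 0, 4) [ 0.39  0.38 -0.7   0.27 -0.23 -2.06] 0.0 
-80 16 (0, 90, 60) [ 0.6   0.27 -0.68  0.26 -0.41 -2.24] 0.0 -80 16 (0, 90, 38) [ 0.59  0.31 -0.69  0.29 -0.36 -2.26] 0.0 -80 16 (0, 0, 38) [ 0.4   0.31 -0.64  0.15 -0.38 -1.95] 0.0 -80 16 (0, 0, 4) [ 0.39  0.39 -0.64  0.18 -0.31 -1.97] 0.0
```

```bash
python3 - <<'E'
from h import *
plan([496,321,100],_R0:=R.from_quat([-.0513,.9987,.0002,.0001]))
E
```

```text
slide [-61.  296.  -28.5] dr [-1.4   2.99  0.92] | rows 4.9
```

Emit:
step_arm --motion '[{"dr": [-0.14,0.3,0.09],"slide": [-6,30,-15],"jaw": 30},{"dr": [-0.3,0.7,0.2],"slide": [-14,70,-28],"jaw": 30},{"dr": [-0.5,1.1,0.33],"slide": [-23,110,-35],"jaw": 30},{"dr": [-0.72,1.55,0.47],"slide": [-32,155,-40],"jaw": 30},{"dr": [-0.95,2.0,0.6],"slide": [-41,200,-40],"jaw": 30},{"dr": [-1.15,2.5,0.77],"slide": [-51,248,-36],"jaw": 30},{"dr": [-1.4,2.99,0.92],"slide": [-61,296,-28.5],"jaw": 30},{"dr": [-1.4,2.99,0.92],"slide": [-61,296,-28.5],"jaw": 30}]'

```text
clock: 9.6
position: [493.6, 330.3, 100.8]
ee_rot: [-0.055, 0.998, 0.003, 0.001]
contact_force: [0.5, 0.4, -0.4]
gripper_width: 40.7
grasp_force: 62.2
```

```bash
python3 - <<'E'
from h import *
st(); plan([496,321,-24.5],R.from_quat([-.0513,.9987,.0002,.0001]))
E
```

```text
t 9.6 pos [493.6 330.3 100.8] F [ 0.5  0.4 -0.4] w 40.7 g 62.2 j [ 0.86  0.42 -0.21 -0.   -0.93 -2.32]
 slide [ -1.1 -10.1 125.2] dr [0.03 0.01 0.06] | rows 2.0
```

Emit:
step_arm --motion '[{"dr": [0,0,0.05],"slide": [-1,-10,50],"jaw": 30},{"dr": [0,0,0.05],"slide": [-1,-10,100],"jaw": 30},{"dr": [0,0,0.05],"slide": [-1,-10,118],"jaw": 30},{"dr": [0,0,0.05],"slide": [-1,-10,124.5],"jaw": 30},{"dr": [0,0,0.05],"slide": [-1,-10,124.5],"jaw": 30},{"dr": [0,0,0.05],"slide": [-1,-10,124.5],"jaw": 80},{"dr": [0,0,0.05],"slide": [-1,-10,124.5],"jaw": 80},{"dr": [0,0,0.05],"slide": [-1,-10,124.5],"jaw": 80}]'

```text
clock: 10.6
position: [498.7, 316.7, -20.5]
ee_rot: [-0.051, 0.999, 0.002, 0.003]
contact_force: [-0.1, 0.6, -0.4]
gripper_width: 79.9
grasp_force: 0.0
```

```bash
python3 - <<'E'
from h import *; from fk import *
st()
o,r=block(); print('block',o.round(1),r.as_rotvec().round(3))
s=arm.read_state(); t=R.from_quat(s['ee_rot']); yaw=r.as_euler('zyx')[0]; rb=R.from_euler('z',yaw); o[2]=0
rel=R.from_euler('y',np.radians(14)); rt=rb*rel*RB.inv(); z=rt.apply([0,0,1]); print('toolz',z.round(2))
for h in(60,4):
  g=o+rb.apply([-80,0,h]); tcp=g+z*25; print('tcp',tcp.round(1),IK(tcp,rt,[s['joints']])); plan(tcp,rt)
E
```

```text
t 10.6 pos [498.7 316.7 -20.5] F [-0.1  0.6 -0.4] w 79.9 g 0.0 j [ 0.84  0.57 -0.33  0.   -0.66 -2.31]
block [563.2 323.2   5.1] [ 0.004 -0.007  0.105]
toolz [-0.24 -0.02 -0.97]
tcp [477.6 314.2  35.7] (array([ 0.77,  0.58, -0.09, -0.17, -1.1 , -2.15]), np.float64(0.0))
 slide [ 20.9  -0.1 -56.4] dr [0.03 1.8  0.  ] | rows 1.3
tcp [477.6 314.2 -20.3] (array([ 0.77,  0.65, -0.13, -0.18, -0.99, -2.13]), np.float64(0.0))
 slide [21.3 -0.3 -0.4] dr [0.03 1.8  0.  ] | rows 1.3
```

Emit:
step_arm --motion '[{"dr": [0,0.6,0],"slide": [7,0,-6],"jaw": 85},{"dr": [0,1.2,0],"slide": [14,0,-6],"jaw": 85},{"dr": [0.03,1.8,0],"slide": [21.5,0,-4],"jaw": 85},{"dr": [0.03,1.8,0],"slide": [21.5,0,1.5],"jaw": 85},{"dr": [0.03,1.8,0],"slide": [21.5,0,1.5],"jaw": 85},{"dr": [0.03,1.8,0],"slide": [21.5,0,1.5],"jaw": 30},{"dr": [0.03,1.8,0],"slide": [21.5,0,1.5],"jaw": 30},{"dr": [0.03,1.8,0],"slide": [21.5,0,1.5],"jaw": 30}]'

```text
clock: 11.6
position: [477.4, 314.6, -22.2]
ee_rot: [-0.052, 0.991, -0.007, -0.122]
contact_force: [0.5, 0.1, -1.5]
gripper_width: 41.1
grasp_force: 61.3
```

Emit:
step_arm --motion '[{"dr": [0,0,0],"slide": [0,0,0],"jaw": 30},{"dr": [0,0,0],"slide": [0,0,0],"jaw": 30},{"dr": [0,0,0],"slide": [0,0,0],"jaw": 30},{"dr": [0,0,0],"slide": [0,0,0],"jaw": 30},{"dr": [0,0,0],"slide": [0,0,0],"jaw": 30},{"dr": [0,0,0],"slide": [0,0,0],"jaw": 30},{"dr": [0,0,0],"slide": [0,0,0],"jaw": 30},{"dr": [0,0,0],"slide": [0,0,0],"jaw": 30}]'

```text
clock: 12.6
position: [477.2, 314.6, -22.4]
ee_rot: [-0.051, 0.991, -0.007, -0.122]
contact_force: [-0.9, 0.6, 5.0]
gripper_width: 41.0
grasp_force: 62.1
```

```bash
python3 - <<'E'
from h import *
st(); s=arm.read_state(); np.save('grip.npy',np.r_[s['position'],s['ee_rot']]); print(s['ee_rot'].round(4))
for n in('top','side'): cv2.imwrite(f'pics/{n}_g2.png',optics.get_image(n))
# block x-shift since the start, measured on the side and top views by template matching of the short half
for n,(y0,y1,x0,x1) in(('side',(250,268,305,327)),('top',(233,250,276,294))):
    a=cv2.imread(f'pics/{n}0.png')[y0:y1,x0:x1]; b=cv2.imread(f'pics/{n}_g2.png')[y0-6:y1+6,x0-6:x1+6]
    k=6; a=cv2.resize(a,None,fx=k,fy=k,interpolation=cv2.INTER_CUBIC); b=cv2.resize(b,None,fx=k,fy=k,interpolation=cv2.INTER_CUBIC)
    r=cv2.matchTemplate(b,a,cv2.TM_CCOEFF_NORMED); _,v,_,l=cv2.minMaxLoc(r); print(n,v,(np.array(l)/k-6).round(2))
p=np.array([620,335,28.]); print([((proj(n,p+d)-proj(n,p))[0]).round(3) for n in('top','side') for d in([10,0,0],[0,10,0])])
E
```

```text
t 12.6 pos [477.2 314.6 -22.4] F [-0.9  0.6  5. ] w 41.0 g 62.1 j [ 0.77  0.65 -0.13 -0.18 -0.99 -2.13]
[-0.0515  0.9912 -0.0068 -0.1219]
side 0.9835127592086792 [0.67 0.83]
top 0.557106077671051 [-3.67 -5.5 ]
[array([ 0.097, -2.586]), array([-2.631, -0.062]), array([2.756, 0.089]), array([ 0.051, -1.801])]
```

```bash
cat >> h.py <<'E'
_g=np.load('grip.npy'); _R0=R.from_quat(_g[3:]); _T0=_g[:3]; CO=np.array([563.1,323.9,0])
CB=_R0.inv().apply(CO-_T0); RB=_R0.inv()*R.from_euler('z',CY)
E
python3 - <<'E'
from h import *; from fk import *
s=arm.read_state(); rt=seatR(YAW)*RB.inv(); j=s['joints']
for m in((0,110,75),(0,70,38),(0,0,38),(0,0,4)):
    t=S(m)-rt.apply(CB); j,c=IK(t,rt,[j]); print(m,t.round(1),j,c); 
blockplan((0,110,75))
E
```

```text
(0, 110, 75) [508.7 144.4  83.5] [ 0.65  0.23 -0.74  0.36 -0.38 -2.38] 0.0
(0, 70, 38) [533.3 107.8  51.5] [ 0.54  0.3  -0.75  0.38 -0.28 -2.31] 0.0
(0, 0, 38) [544.5  38.7  51.5] [ 0.4   0.31 -0.69  0.22 -0.31 -2.02] 0.0
(0, 0, 4) [561.2  41.4  22.1] [ 0.39  0.38 -0.7   0.28 -0.23 -2.07] 0.0
 slide [  12.4 -172.7 -105.9] dr [-0.01 -3.75 -0.4 ] | rows 3.2
```

Emit:
step_arm --motion '[{"dr": [0,0,0],"slide": [0,0,-30],"jaw": 30},{"dr": [0,0,0],"slide": [0,0,-60],"jaw": 30},{"dr": [0,0,0],"slide": [0,0,-100],"jaw": 30},{"dr": [0,0,0],"slide": [0,0,-140],"jaw": 30},{"dr": [0,0,0],"slide": [0,0,-170],"jaw": 30},{"dr": [0,0,0],"slide": [0,0,-180],"jaw": 30},{"dr": [0,0,0],"slide": [0,0,-180],"jaw": 30},{"dr": [0,0,0],"slide": [0,0,-180],"jaw": 30}]'

```text
clock: 13.7
position: [519.3, 318.3, 149.5]
ee_rot: [-0.051, 0.991, -0.008, -0.124]
contact_force: [-0.6, 0.4, -1.6]
gripper_width: 40.9
grasp_force: 61.3
```

```bash
python3 - <<'E'
from h import *
st(); blockplan((0,110,80))
E
```

```text
t 13.7 pos [519.3 318.3 149.5] F [-0.6  0.4 -1.6] w 40.9 g 61.3 j [ 0.73  0.53  0.13 -0.15 -1.38 -2.16]
 slide [  14.6 -171.8   67.9] dr [-0.03 -3.78 -0.4 ] | rows 3.0
```

Emit:
step_arm --motion '[{"dr": [0,-0.6,-0.05],"slide": [2,-25,0],"jaw": 30},{"dr": [0,-1.3,-0.12],"slide": [4,-55,5],"jaw": 30},{"dr": [0,-2.0,-0.2],"slide": [7,-85,15],"jaw": 30},{"dr": [-0.01,-2.7,-0.28],"slide": [10,-115,35],"jaw": 30},{"dr": [-0.02,-3.4,-0.36],"slide": [13,-150,55],"jaw": 30},{"dr": [-0.03,-3.78,-0.4],"slide": [14.6,-171.8,68],"jaw": 30},{"dr": [-0.03,-3.78,-0.4],"slide": [14.6,-171.8,68],"jaw": 30},{"dr": [-0.03,-3.78,-0.4],"slide": [14.6,-171.8,68],"jaw": 30}]'

```text
clock: 14.7
position: [508.3, 145.4, 89.7]
ee_rot: [-0.079, 0.987, 0.012, 0.14]
contact_force: [0.8, -0.3, -1.2]
gripper_width: 40.9
grasp_force: 61.3
```

```bash
cat > look.py <<'E'
from h import *
import sys
st(); o,r=block(); print('block seat',seatR(YAW).inv().apply(o-P).round(1),(seatR(YAW).inv()*r).as_rotvec().round(3)); 
C=np.array([(75,21,28),(75,-21,28),(-100,-21,28),(-100,21,28)])
out=[]
for n,x0,y0,k in(('top',315,205,6),('side',260,220,6)):
    im=optics.get_image(n); cv2.imwrite(f'pics/{n}_{sys.argv[1]}.png',im)
    c=cv2.resize(im[y0:y0+90,x0:x0+66],None,fx=k,fy=k,interpolation=cv2.INTER_CUBIC)
    for pts,col in((o+r.apply(C),(0,0,255)),(S([(21,-48,28),(21,98,28),(-21,98,28),(-21,-48,28)]),(255,0,0)),(S([(21,-22,14),(21,22,14),(-21,22,14),(-21,-22,14)]),(0,255,0))):
        cv2.polylines(c,[((proj(n,pts)-[x0,y0]+.5)*k-.5).astype(int).reshape(-1,1,2)],True,col,1)
    out.append(c)
cv2.imwrite(f'pics/{sys.argv[1]}.png',np.hstack(out))
E
python3 look.py h2
```

```text
t 14.7 pos [508.3 145.4  89.7] F [ 0.8 -0.3 -1.2] w 40.9 g 61.3 j [ 0.65  0.22 -0.73  0.35 -0.39 -2.37]
block seat [  2.8 111.   80.7] [ 0.002 -0.004 -0.   ]
```

View pics/h2.png

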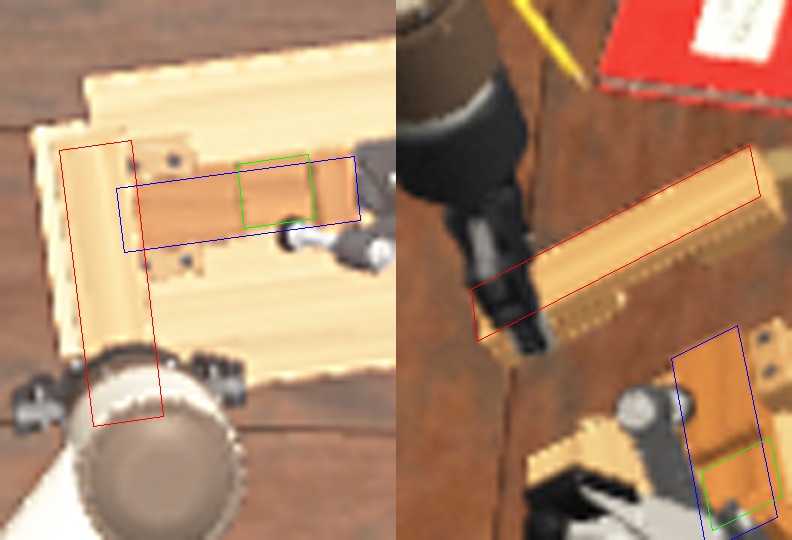

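The side half shows the block's short-end corners at about (762,150), some 10 crop px right of the prediction. I'll measure the edges numerically.

```bash
cat > prof.py <<'E'
from h import *
import sys
tag=sys.argv[1]; o,r=block(); ims={n:cv2.imread(f'pics/{n}_{tag}.png').astype(np.float32) for n in('top','side')}
def prof(n,a,b,lab):
    t=np.linspace(0,1,int(np.linalg.norm(np.subtract(b,a))/2)+1)[:,None]; q=np.array(a)*(1-t)+np.array(b)*t
    uv=proj(n,o+r.apply(q)).astype(np.float32); v=cv2.remap(ims[n],uv[:,0].copy(),uv[:,1].copy(),cv2.INTER_LINEAR)[:,0]
    print(n,lab,a,'->',b,' '.join(f'{int(g)}' for g in v[:,0]),'| G',' '.join(f'{int(g)}' for g in v[:,1]))
for y in(-8,8): prof('side',(61,y,28),(101,y,28),'end'); prof('top',(61,y,28),(101,y,28),'end')
for x in(20,45): prof('side',(x,-50,28),(x,50,28),'across'); prof('top',(x,-41,28),(x,41,28),'across')
E
python3 prof.py h2
```

```text
side end (61, -8, 28) -> (101, -8, 28) 120 120 120 119 119 119 125 134 130 122 114 108 105 104 105 106 107 108 107 107 108 | G 196 195 193 193 193 192 200 210 205 197 185 173 164 161 162 163 164 163 163 162 163
top end (61, -8, 28) -> (101, -8, 28) 159 158 157 155 154 152 150 155 157 157 160 165 172 179 177 173 178 183 186 190 194 | G 216 215 214 214 213 212 211 215 216 215 216 218 223 228 226 223 228 232 235 238 240
side end (61, 8, 28) -> (101, 8, 28) 112 111 112 112 112 114 124 124 112 98 85 84 86 82 78 74 72 66 62 60 63 | G 183 182 183 183 183 187 197 196 179 155 132 128 130 121 112 106 105 97 91 88 93
top end (61, 8, 28) -> (101, 8, 28) 158 158 157 156 159 163 172 179 169 163 176 192 213 210 186 149 104 105 112 111 110 | G 215 215 215 214 216 219 224 228 222 220 228 236 248 246 234 186 120 120 128 127 126
side across (20, -50, 28) -> (20, 50, 28) 56 56 56 55 54 54 58 62 69 75 77 77 78 86 94 104 114 118 116 115 119 123 124 124 123 119 116 113 111 110 111 112 113 114 111 97 81 71 64 59 59 59 59 60 61 60 59 59 58 58 58 | G 84 84 84 83 82 85 93 100 113 125 128 127 130 143 156 171 18
[... 590 characters left out ...]
109 115 115 114 116 118 121 124 125 122 120 117 114 113 112 112 111 110 106 99 90 77 65 57 56 55 54 52 51 51 51 51 51 51 50 51 | G 107 112 111 110 111 115 119 128 137 135 132 132 136 141 160 179 188 188 186 188 191 195 199 201 197 194 190 186 184 183 182 181 180 174 163 148 124 101 88 87 86 83 80 79 79 80 80 79 79 78 78
top across (45, -41, 28) -> (45, 41, 28) 105 107 109 109 111 113 116 117 111 113 125 154 191 177 158 158 159 164 170 178 174 167 163 160 158 156 154 154 154 156 159 162 162 161 189 218 215 192 115 86 96 100 | G 154 158 160 161 164 166 169 171 166 169 183 211 245 233 216 215 216 221 227 233 229 224 221 218 215 212 209 209 208 214 218 220 215 205 227 251 252 231 144 109 117 120
```

```bash
python3 - <<'E'
from h import *
ims={n:cv2.imread(f'pics/{n}0.png').astype(np.float32) for n in('top','side')}
def prof(n,a,b):
    t=np.linspace(0,1,int(np.linalg.norm(np.subtract(b,a))/2)+1)[:,None]; q=np.array(a)*(1-t)+np.array(b)*t
    uv=proj(n,S(q)).astype(np.float32); v=cv2.remap(ims[n],uv[:,0].copy(),uv[:,1].copy(),cv2.INTER_LINEAR)[:,0]
    print(n,a,b,'B',*[int(g) for g in v[:,0]],'| G',*[int(g) for g in v[:,1]])
for n in ims:
    prof(n,(-35,32,28),(35,32,28)); prof(n,(10,10,28),(10,40,28)); prof(n,(10,-40,28),(10,-5,28)); prof(n,(0,80,28),(0,115,28)); prof(n,(10,80,28),(10,115,28))
E
```

```text
top (-35, 32, 28) (35, 32, 28) B 168 169 169 169 166 158 146 126 111 103 102 107 110 110 109 106 104 103 102 102 104 107 107 106 105 104 103 103 101 99 106 115 140 168 173 177 | G 220 221 221 220 217 210 200 184 170 155 151 160 164 164 162 158 155 153 152 152 155 159 159 158 156 154 152 151 150 148 156 166 194 226 227 228
top (10, 10, 28) (10, 40, 28) B 101 101 101 101 101 100 100 97 97 104 108 107 106 106 106 105 | G 149 149 150 150 150 149 147 143 142 154 161 158 157 157 156 156
top (10, -40, 28) (10, -5, 28) B 104 106 108 110 111 111 111 107 94 88 86 92 101 102 100 100 100 99 | G 154 157 160 163 164 164 163 157 138 128 126 135 149 149 147 146 146 146
top (0, 80, 28) (0, 115, 28) B 107 108 108 108 109 109 108 105 101 103 110 144 166 160 152 141 170 212 | G 158 159 160 160 160 160 160 156 150 143 143 190 219 212 200 180 206 247
top (10, 80, 28) (10, 115, 28) B 100 99 99 100 102 101 100 97 96 100 126 163 160 153 153 164 198 207 | G 148 147 147 149 150 150 149 145 141 138 168 214 211 202 200 208 235 243
side (-35, 32, 28) (35, 32, 28) B 73 74 76 77 75 72 69 66 58 56 59 62 63 63 61 60 60 58 58 58 60 60 60 59 59 59 59 58 58 57 55 52 53 55 55 54 | G 74 74 76 77 77 77 102 125 118 117 123 128 130 131 128 126 123 120 117 117 121 123 124 123 123 123 121 120 121 120 111 96 92 90 91 91
side (10, 10, 28) (10, 40, 28) B 45 41 37 37 40 44 49 55 57 59 60 60 60 60 59 59 | G 93 84 76 73 79 87 100 112 117 120 122 123 124 124 123 123
side (10, -40, 28) (10, -5, 28) B 70 65 63 62 62 62 64 66 63 59 56 55 54 55 55 55 55 56 | G 126 125 127 129 129 129 132 136 130 121 116 114 114 116 117 117 117 117
side (0, 80, 28) (0, 115, 28) B 61 61 62 62 62 62 62 62 61 59 56 54 52 51 50 49 50 51 | G 127 127 127 128 128 128 128 125 122 109 96 87 79 76 75 75 77 79
side (10, 80, 28) (10, 115, 28) B 56 56 56 56 56 57 57 57 56 55 54 52 51 52 52 53 54 54 | G 118 118 117 117 117 118 117 117 111 103 94 84 76 77 79 79 80 80
```

Applying the measured offsets: the block sits about +4.5 mm in x from prediction, and the seat about (-1.2, +1.2). I'll slide in from the left under the foot.

```bash
python3 - <<'E'
from h import *
blockplan((-6,60,38)); blockplan((-6,0,38))
E
```

```text
slide [ -0.6 -51.8  43.4] dr [0.02 0.04 0.  ] | rows 1.1
 slide [  -0.7 -111.8   43.2] dr [0.02 0.04 0.  ] | rows 1.9
```

Emit:
step_arm --motion '[{"dr": [0.02,0.04,0],"slide": [0,-25,22],"jaw": 30},{"dr": [0.02,0.04,0],"slide": [-0.6,-52,43],"jaw": 30},{"dr": [0.02,0.04,0],"slide": [-0.6,-68,43],"jaw": 30},{"dr": [0.02,0.04,0],"slide": [-0.7,-84,43],"jaw": 30},{"dr": [0.02,0.04,0],"slide": [-0.7,-100,43],"jaw": 30},{"dr": [0.02,0.04,0],"slide": [-0.7,-112,43],"jaw": 30},{"dr": [0.02,0.04,0],"slide": [-0.7,-112,43],"jaw": 30},{"dr": [0.02,0.04,0],"slide": [-0.7,-112,43],"jaw": 30}]'

```text
clock: 15.8
position: [538.5, 36.9, 48.3]
ee_rot: [-0.078, 0.987, 0.01, 0.138]
contact_force: [-0.2, 0.5, -0.4]
gripper_width: 40.9
grasp_force: 61.3
```

```bash
python3 look.py h3; cat >> prof.py <<'E'
E
python3 prof.py h3; python3 - <<'E'
from h import *
blockplan((-6,0,20)); blockplan((-6,0,6))
E
```

```text
t 15.8 pos [538.5  36.9  48.3] F [-0.2  0.5 -0.4] w 40.9 g 61.3 j [ 0.4   0.3  -0.71  0.23 -0.29 -2.03]
block seat [-6.9 -0.8 38.2] [-0.001  0.002  0.   ]
side end (61, -8, 28) -> (101, -8, 28) 118 117 117 116 113 113 114 122 122 117 116 121 125 127 127 128 132 138 143 142 140 | G 193 192 190 189 186 186 188 196 196 191 189 192 195 197 196 197 200 207 213 213 212
top end (61, -8, 28) -> (101, -8, 28) 163 162 161 160 161 166 172 180 174 159 155 155 167 182 179 177 182 188 193 195 192 | G 221 220 218 218 218 221 224 229 226 218 214 212 221 231 228 227 232 236 239 240 238
side end (61, 8, 28) -> (101, 8, 28) 110 111 112 111 110 110 115 122 121 123 129 131 130 130 130 134 139 141 143 143 142 | G 181 182 182 183 182 181 187 196 193 194 198 200 198 198 199 203 209 212 214 215 214
top end (61, 8, 28) -> (101, 8, 28) 162 162 162 162 163 163 164 163 158 158 162 170 180 181 180 179 178 187 193 193 194 | G 218 219 220 220 220 220 220 220 218 217 219 223 230 230 229 228 227 234 240 240 239
side across (20, -50, 28) -> (20, 50, 28) 71 71 70 70 70 68 66 65 65 72 77 75 74 79 85 98 109 113 114 115 1
[... 911 characters left out ...]
G 133 123 112 110 110 109 107 109 115 123 127 129 130 133 148 167 178 183 185 185 187 193 199 200 199 194 189 185 183 181 179 178 175 173 162 147 137 136 138 139 138 133 125 118 115 111 114 117 113 108 102
top across (45, -41, 28) -> (45, 41, 28) 122 119 120 118 116 119 121 119 117 114 115 116 145 175 168 163 164 167 173 177 181 175 168 166 163 161 160 159 160 162 162 160 125 99 99 106 116 117 114 113 112 109 | G 158 168 178 175 170 174 177 174 172 169 168 167 198 232 225 221 221 223 229 232 235 230 225 223 221 218 216 214 216 220 220 217 168 133 139 154 169 172 169 167 164 162
 slide [-5.8  0.8 17.6] dr [-0.01 -0.01  0.  ] | rows 0.3
 slide [-9.2  0.9 31.1] dr [-0.01 -0.01  0.  ] | rows 0.5
```

```bash
python3 - <<'E'
from h import *
blockplan((-4,0,30)); blockplan((-4,0,20))
E
```

```text
slide [-5.3  0.8  7.4] dr [-0.01 -0.01  0.  ] | rows 0.1
 slide [-7.8  0.8 17.1] dr [-0.01 -0.01  0.  ] | rows 0.3
```

Emit:
step_arm --motion '[{"dr": [0,0,0],"slide": [-3,0.8,2],"jaw": 30},{"dr": [0,0,0],"slide": [-4.8,0.8,5],"jaw": 30},{"dr": [0,0,0],"slide": [-5.3,0.8,7.4],"jaw": 30},{"dr": [0,0,0],"slide": [-6,0.8,10],"jaw": 30},{"dr": [0,0,0],"slide": [-6.6,0.8,12.5],"jaw": 30},{"dr": [0,0,0],"slide": [-7.2,0.8,15],"jaw": 30},{"dr": [0,0,0],"slide": [-7.8,0.8,17],"jaw": 30},{"dr": [0,0,0],"slide": [-7.8,0.8,17],"jaw": 30}]'

```text
clock: 16.9
position: [549.7, 38.8, 33.8]
ee_rot: [-0.078, 0.987, 0.01, 0.137]
contact_force: [-0.4, -0.7, -1.8]
gripper_width: 40.9
grasp_force: 61.3
```

```bash
cat > fs.py <<'E'
from h import *
st(); s=arm.read_state(); r=seatR(YAW).inv(); o,b=block(); print('block seat',r.apply(o-P).round(1),'F seat',r.apply(s['contact_force']).round(1),'M',r.apply(s['wrist_torque']).round(2))
E
python3 fs.py; python3 - <<'E'
from h import *
blockplan((-4,0,10)); blockplan((-4,0,6))
E
```

```text
t 16.9 pos [549.7  38.8  33.8] F [-0.4 -0.7 -1.8] w 40.9 g 61.3 j [ 0.4   0.35 -0.71  0.26 -0.26 -2.05]
block seat [-4.3 -0.8 19.8] F seat [-1.3 -0.6 -1.4] M [-0.25  0.66 -0.09]
 slide [-2.8  0.8  9.7] dr [-0.01 -0.02 -0.  ] | rows 0.2
 slide [-3.8  0.8 13.5] dr [-0.01 -0.02 -0.  ] | rows 0.2
```

Emit:
step_arm --motion '[{"dr": [0,0,0],"slide": [-0.5,0.8,2],"jaw": 30},{"dr": [0,0,0],"slide": [-1.1,0.8,4],"jaw": 30},{"dr": [0,0,0],"slide": [-1.7,0.8,6],"jaw": 30},{"dr": [0,0,0],"slide": [-2.3,0.8,8],"jaw": 30},{"dr": [0,0,0],"slide": [-2.6,0.8,9],"jaw": 30},{"dr": [0,0,0],"slide": [-2.8,0.8,10],"jaw": 30},{"dr": [0,0,0],"slide": [-2.8,0.8,10],"jaw": 30},{"dr": [0,0,0],"slide": [-2.8,0.8,10],"jaw": 30}]'

```text
clock: 17.9
position: [556.1, 40.9, 25.7]
ee_rot: [-0.078, 0.987, 0.011, 0.139]
contact_force: [1.4, -4.1, 3.9]
gripper_width: 41.1
grasp_force: 61.1
```

```bash
python3 fs.py
```

```text
t 17.9 pos [556.1  40.9  25.7] F [ 1.4 -4.1  3.9] w 41.1 g 61.1 j [ 0.39  0.37 -0.71  0.28 -0.23 -2.07]
block seat [-2.7  0.2  9.7] F seat [ 2.6 -4.2  3. ] M [-1.41 -0.2  -0.16]
```

```bash
python3 - <<'E'
from h import *
blockplan((-2,-1.6,9.5)); blockplan((-2,-1.6,5))
E
```

```text
slide [-0.7 -1.8  0.1] dr [-0.    0.   -0.01] | rows 0.0
 slide [-1.8 -1.8  4.4] dr [-0.    0.   -0.01] | rows 0.1
```

Emit:
step_arm --motion '[{"dr": [0,0,0],"slide": [-0.4,-0.9,0],"jaw": 30},{"dr": [0,0,0],"slide": [-0.7,-1.8,0],"jaw": 30},{"dr": [0,0,0],"slide": [-1,-1.8,1],"jaw": 30},{"dr": [0,0,0],"slide": [-1.2,-1.8,2],"jaw": 30},{"dr": [0,0,0],"slide": [-1.5,-1.8,3],"jaw": 30},{"dr": [0,0,0],"slide": [-1.8,-1.8,4],"jaw": 30},{"dr": [0,0,0],"slide": [-1.8,-1.8,4],"jaw": 30},{"dr": [0,0,0],"slide": [-1.8,-1.8,4],"jaw": 30}]'

```text
clock: 18.9
position: [558.2, 40.0, 22.5]
ee_rot: [-0.079, 0.987, 0.011, 0.138]
contact_force: [-4.0, 3.0, 7.3]
gripper_width: 40.9
grasp_force: 62.2
```

```bash
python3 fs.py
```

```text
t 18.9 pos [558.2  40.   22.5] F [-4.   3.   7.3] w 40.9 g 62.2 j [ 0.39  0.38 -0.71  0.28 -0.23 -2.07]
block seat [-2.6 -0.8  5.9] F seat [0.7 3.6 8.1] M [ 0.83  0.45 -0.09]
```

Emit:
step_arm --motion '[{"dr": [0,0,0],"slide": [0,0.4,0],"jaw": 30},{"dr": [0,0,0],"slide": [0,0.8,0],"jaw": 30},{"dr": [0,0,0],"slide": [-0.2,0.8,0.7],"jaw": 30},{"dr": [0,0,0],"slide": [-0.4,0.8,1.5],"jaw": 30},{"dr": [0,0,0],"slide": [-0.4,0.8,1.5],"jaw": 30},{"dr": [0,0,0],"slide": [-0.4,0.8,1.5],"jaw": 30},{"dr": [0,0,0],"slide": [-0.4,0.8,1.5],"jaw": 30},{"dr": [0,0,0],"slide": [-0.4,0.8,1.5],"jaw": 30}]'

```text
clock: 19.9
position: [558.8, 40.4, 21.2]
ee_rot: [-0.079, 0.987, 0.01, 0.138]
contact_force: [-3.6, 0.6, 9.5]
gripper_width: 40.9
grasp_force: 62.2
```

```bash
python3 fs.py; python3 look.py p1; python3 prof.py p1
```

```text
t 19.9 pos [558.8  40.4  21.2] F [-3.6  0.6  9.5] w 40.9 g 62.2 j [ 0.39  0.38 -0.71  0.29 -0.22 -2.07]
block seat [-2.7 -0.6  4.5] F seat [1.8 1.2 9.9] M [ 0.24  0.36 -0.06]
t 19.9 pos [558.8  40.4  21.2] F [-3.6  0.6  9.5] w 40.9 g 62.2 j [ 0.39  0.38 -0.71  0.29 -0.22 -2.07]
block seat [-2.7 -0.6  4.5] [-0.001  0.001  0.001]
side end (61, -8, 28) -> (101, -8, 28) 108 108 108 109 114 125 123 117 118 118 124 132 140 139 133 139 137 121 100 82 72 | G 180 180 180 180 185 197 196 190 190 191 198 206 212 211 205 210 207 183 149 116 99
top end (61, -8, 28) -> (101, -8, 28) 160 158 159 164 173 183 179 164 161 161 171 183 190 196 198 200 187 167 136 113 105 | G 216 214 213 216 222 229 227 221 219 218 225 233 237 240 241 242 237 219 170 135 125
side end (61, 8, 28) -> (101, 8, 28) 111 109 110 112 115 122 122 120 120 128 140 144 145 142 139 144 143 129 104 77 71 | G 183 180 182 185 188 195 196 194 195 201 212 215 216 212 209 214 212 194 154 110 98
top end (61, 8, 28) -> (101, 8, 28) 155 155 154 153 153 155 162 165 166 170 175 183 193 196 198 206 210 175 143 118 102 | G 211 210 209 209 210 21
[... 974 characters left out ...]
09 108 111 114 117 119 120 117 114 111 109 107 105 105 105 104 99 93 75 59 59 66 74 86 97 101 103 102 100 100 101 | G 212 209 197 174 150 126 108 108 108 114 120 127 134 132 127 128 134 144 165 181 180 179 182 186 190 194 196 191 186 182 178 175 173 173 173 172 163 155 124 98 98 110 124 142 159 166 170 168 164 162 164
top across (45, -41, 28) -> (45, 41, 28) 192 192 193 194 194 194 194 194 194 191 185 173 160 157 156 158 161 167 172 174 170 164 160 158 157 155 154 154 158 157 151 135 110 150 206 201 197 195 195 195 195 195 | G 238 238 238 238 239 239 239 240 240 238 234 226 218 215 212 214 218 223 228 229 226 221 217 214 212 209 208 208 212 212 206 183 148 190 252 246 241 240 239 239 239 240
```

The images and forces agree: the block is in the notch about 6 mm proud. I'll release it.

Emit:
step_arm --motion '[{"dr": [0,0,0],"slide": [0,0,-1],"jaw": 42},{"dr": [0,0,0],"slide": [0,0,-1],"jaw": 50},{"dr": [0,0,0],"slide": [0,0,-1],"jaw": 60},{"dr": [0,0,0],"slide": [0,0,-1],"jaw": 64},{"dr": [0,0,0],"slide": [0,0,-1],"jaw": 64},{"dr": [0,0,0],"slide": [2,0,-6],"jaw": 64},{"dr": [0,0,0],"slide": [8,0,-15],"jaw": 64},{"dr": [0,0,0],"slide": [16,0,-30],"jaw": 64}]'

```text
clock: 21.0
position: [534.4, 36.2, 45.3]
ee_rot: [-0.078, 0.987, 0.01, 0.137]
contact_force: [-1.0, -0.5, -0.3]
gripper_width: 63.8
grasp_force: 0.0
```

```bash
python3 - <<'E'
from h import *
s=arm.read_state(); print('toolx in seat',seatR(YAW).inv().apply(R.from_quat(s['ee_rot']).apply(np.eye(3))).round(2).tolist()); st()
out=[]
for n,x0,y0,k in(('top',335,205,6),('side',265,245,6)):
    im=optics.get_image(n); cv2.imwrite(f'pics/{n}_rel.png',im)
    c=cv2.resize(im[y0:y0+80,x0:x0+66],None,fx=k,fy=k,interpolation=cv2.INTER_CUBIC)
    for pts,col in((S([(75,21,34),(75,-21,34),(-100,-21,34),(-100,21,34)]),(0,0,255)),(S([(21,-48,28),(21,98,28),(-21,98,28),(-21,-48,28)]),(255,0,0))):
        cv2.polylines(c,[((proj(n,pts)-[x0,y0]+.5)*k-.5).astype(int).reshape(-1,1,2)],True,col,1)
    out.append(c)
cv2.imwrite('pics/rel.png',np.hstack(out))
E
```

```text
toolx in seat [[-0.97, 0.0, 0.25], [0.0, 1.0, -0.0], [-0.25, -0.0, -0.97]]
t 21.0 pos [534.4  36.2  45.3] F [-1.  -0.5 -0.3] w 63.8 g 0.0 j [ 0.4   0.3  -0.73  0.25 -0.28 -2.05]
```

View pics/rel.png

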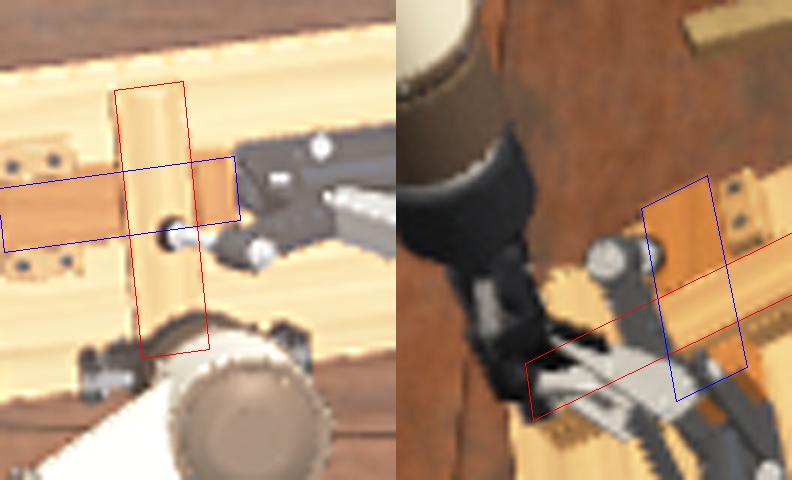

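The block lies across the rail in the notch under the foot (red and blue outlines match, notch near (150,200) in the top half). Next I'll plan the handle press.

```bash
cat >> h.py <<'E'
OFF=np.array([-1.2,1.5,0]); DT=25.
def tool(g,d,flip):  # tool z in seat = (sin d * .., -sin g, -cos g) leaning d; tool y along seat +-x
    z=np.array([-np.sin(d),-np.sin(g)*np.cos(d),-np.cos(g)*np.cos(d)]); y=np.array([1.,0,0])*(1 if flip==0 else -1); y-=z*(y@z); y/=np.linalg.norm(y)
    return seatR(YAW)*R.from_matrix(np.c_[np.cross(y,z),y,z])
def tcp_at(m,rt): return S(np.array(m)+OFF)+rt.apply([0,0,DT])
E
python3 - <<'E'
from h import *; from fk import *
s=arm.read_state()
pts=[((0,-145,240),45),((0,-167,225),45),((0,-199,198),35),((0,-211,168),25),((0,-222,116),15),((0,-271,85),0),((0,-271,135),0)]
for flip in(0,1):
  for d in(0,15,25):
    for m,g in pts:
      rt=tool(np.radians(g),np.radians(d),flip); j,c=IK(tcp_at(m,rt),rt,[[0,.2,-.4,0,-.6,x] for x in(-2,0,2)]+[[-.3,.2,-.4,-1,-.6,x] for x in(-2,0,2)]); print(flip,d,m,g,j,c)
E
```

```text
0 0 (0, -145, 240) 45 [ 0.28  0.05 -0.91  1.39 -0.86  1.69] 0.0
0 0 (0, -167, 225) 45 [ 0.18  0.07 -0.92  1.5  -0.8   1.65] 0.0
0 0 (0, -199, 198) 35 [-0.05  0.07 -0.9   1.64 -0.5   1.7 ] 0.0
0 0 (0, -211, 168) 25 [-0.22  0.11 -0.87  1.74 -0.23  1.73] 0.0
0 0 (0, -222, 116) 15 [-0.04  0.22 -0.72  0.84 -0.19  2.48] 0.64
0 0 (0, -271, 85) 0 [-0.19  0.35 -0.23 -0.35 -0.52 -2.53] 0.0
0 0 (0, -271, 135) 0 [-0.2   0.27 -0.23 -0.32 -0.6  -2.55] 0.0
0 15 (0, -145, 240) 45 [ 0.39  0.13 -0.67  0.92 -1.06  2.  ] 0.0
0 15 (0, -167, 225) 45 [ 0.33  0.16 -0.68  0.97 -1.    1.99] 0.0
0 15 (0, -199, 198) 35 [ 0.2   0.16 -0.65  0.9  -0.8   2.2 ] 0.0
0 15 (0, -211, 168) 25 [ 0.13  0.19 -0.59  0.71 -0.67  2.46] 0.0
0 15 (0, -222, 116) 15 [ 0.06  0.29 -0.47  0.42 -0.58  2.81] 0.0
0 15 (0, -271, 85) 0 [-0.13  0.41 -0.14 -0.11 -0.77 -2.78] 0.0
0 15 (0, -271, 135) 0 [-0.14  0.34 -0.14 -0.1  -0.85 -2.78] 0.0
0 25 (0, -145, 240) 45 [ 0.39  0.21 -0.5   0.72 -1.21  2.15] 0.0
0 25 (0, -167, 225) 45 [ 0.34  0.23 -0.51  0.75 -1.16  2.16] 0.0
0 25 (0, -199, 198) 35 [ 0.23  0.24 -0.47  0.66 -1.    2.38] 0.0
0 25 (0
[... 899 characters left out ...]
 -211, 168) 25 [ 0.13  0.19 -0.59  0.71 -0.67 -0.68] 0.0
1 15 (0, -222, 116) 15 [ 0.06  0.29 -0.47  0.42 -0.58 -0.33] 0.0
1 15 (0, -271, 85) 0 [-0.13  0.41 -0.14 -0.11 -0.77  0.36] 0.0
1 15 (0, -271, 135) 0 [-0.14  0.34 -0.14 -0.1  -0.85  0.36] 0.0
1 25 (0, -145, 240) 45 [ 0.39  0.21 -0.5   0.71 -1.21 -0.99] 0.0
1 25 (0, -167, 225) 45 [ 0.34  0.23 -0.51  0.75 -1.16 -0.99] 0.0
1 25 (0, -199, 198) 35 [ 0.23  0.24 -0.47  0.66 -1.   -0.76] 0.0
1 25 (0, -211, 168) 25 [ 0.15  0.27 -0.4   0.51 -0.91 -0.51] 0.0
1 25 (0, -222, 116) 15 [ 0.08  0.36 -0.3   0.31 -0.84 -0.24] 0.0
1 25 (0, -271, 85) 0 [-0.11  0.47 -0.04 -0.03 -0.97  0.28] 0.0
1 25 (0, -271, 135) 0 [-0.12  0.4  -0.04 -0.03 -1.04  0.29] 0.0
```

```bash
python3 - <<'E'
from h import *; from fk import *
s=arm.read_state(); c=R.from_quat(s['ee_rot']); rt=tool(np.radians(45),np.radians(15),1)
t=tcp_at((0,-125,255),rt); print('B',t.round(1))
from scipy.spatial.transform import Slerp
mid=Slerp([0,1],R.concatenate([c,rt]))(.35); j=s['joints']
for p,r in(([490,60,200],c),([470,60,330],mid),(t,rt)): j,e=IK(p,r,[j]); print(j,e)
plan([490,60,200],c); plan([470,60,330],mid); plan(t,rt)
E
```

```text
B [ 524.4 -106.7  283.4]
[ 0.52  0.02 -0.57  0.15 -0.73 -2.03] 0.0
[ 0.65 -0.01 -0.31  0.28 -1.29 -1.72] 0.0
[ 0.45  0.11 -0.66  0.87 -1.11 -1.14] 0.0
 slide [  -3.3   30.2 -158.6] dr [0. 0. 0.] | rows 2.6
 slide [ -20.1   33.3 -289. ] dr [ 1.42  1.48 -3.25] | rows 4.7
 slide [ -33.7 -139.8 -236.5] dr [ 4.06  4.23 -9.28] | rows 8.2
```

Emit:
step_arm --motion '[{"dr": [0,0,0],"slide": [20,5,-40],"jaw": 60},{"dr": [0,0,0],"slide": [20,15,-95],"jaw": 30},{"dr": [0,0,-0.2],"slide": [10,25,-150],"jaw": 0},{"dr": [0.4,0.4,-0.9],"slide": [0,30,-205],"jaw": 0},{"dr": [0.9,0.9,-2.0],"slide": [-10,33,-255],"jaw": 0},{"dr": [1.42,1.48,-3.25],"slide": [-20,33,-289],"jaw": 0},{"dr": [1.42,1.48,-3.25],"slide": [-20,33,-289],"jaw": 0},{"dr": [1.42,1.48,-3.25],"slide": [-20,33,-289],"jaw": 0}]'

```text
clock: 22.1
position: [470.4, 59.9, 327.2]
ee_rot: [-0.284, 0.95, -0.125, 0.041]
contact_force: [0.3, -0.7, -1.0]
gripper_width: -0.1
grasp_force: 0.0
```

```bash
python3 - <<'E'
from h import *
st(); rt=tool(np.radians(45),np.radians(15),1); plan(tcp_at((0,-125,255),rt),rt)
# block check: profiles against the fit, proud 6
ims={n:optics.get_image(n).astype(np.float32) for n in('top','side')}
for n in ims: cv2.imwrite(f'pics/{n}_free.png',ims[n])
def prof(n,a,b):
    t=np.linspace(0,1,int(np.linalg.norm(np.subtract(b,a))/2)+1)[:,None]; q=np.array(a)*(1-t)+np.array(b)*t
    uv=proj(n,S(q)).astype(np.float32); v=cv2.remap(ims[n],uv[:,0].copy(),uv[:,1].copy(),cv2.INTER_LINEAR)[:,0]; print(n,a,b,'G',*[int(g) for g in v[:,1]])
for n in ims:
    for x in(16,-60): prof(n,(x,-35,34),(x,35,34))
    prof(n,(-120,0,34),(-80,0,34))
E
```

```text
t 22.1 pos [470.4  59.9 327.2] F [ 0.3 -0.7 -1. ] w -0.1 g 0.0 j [ 0.65 -0.   -0.31  0.28 -1.29 -1.72]
 slide [  46.8 -151.6   86.1] dr [ 2.65  2.73 -6.02] | rows 5.3
top (16, -35, 34) (16, 35, 34) G 165 168 168 168 166 157 140 147 171 190 205 206 206 213 220 222 221 214 209 205 202 199 197 195 197 199 204 197 167 150 148 152 160 161 160 160
top (-60, -35, 34) (-60, 35, 34) G 221 221 221 222 222 222 222 214 206 205 205 203 202 209 215 218 218 215 211 207 204 201 200 199 202 205 207 202 188 188 197 210 224 223 217 220
top (-120, 0, 34) (-80, 0, 34) G 80 81 80 79 79 79 77 76 74 73 72 71 72 73 75 76 93 112 155 203 214
side (16, -35, 34) (16, 35, 34) G 143 143 139 135 131 129 134 142 156 174 185 184 184 190 196 198 199 197 193 189 186 182 179 177 177 179 184 190 187 166 143 138 135 135 135 135
side (-60, -35, 34) (-60, 35, 34) G 147 121 109 107 114 136 156 181 206 187 168 164 158 168 186 196 201 205 199 190 157 126 87 44 26 27 34 53 70 107 145 168 190 201 201 202
side (-120, 0, 34) (-80, 0, 34) G 90 88 100 97 85 53 18 30 43 42 28 53 93 130 166 183 198 206 206 203 200[ WARN:0@1.652] global loadsave.cpp:1063 imwrite_ Unsupported depth image for selected encoder is fallbacked to CV_8U.
```

Emit:
step_arm --motion '[{"dr": [0.45,0.45,-1],"slide": [8,-20,0],"jaw": 0},{"dr": [0.9,0.9,-2],"slide": [16,-45,10],"jaw": 0},{"dr": [1.35,1.4,-3.05],"slide": [24,-75,25],"jaw": 0},{"dr": [1.8,1.85,-4.1],"slide": [32,-105,45],"jaw": 0},{"dr": [2.25,2.3,-5.1],"slide": [40,-130,67],"jaw": 0},{"dr": [2.65,2.73,-6.02],"slide": [46.8,-151.6,86],"jaw": 0},{"dr": [2.65,2.73,-6.02],"slide": [46.8,-151.6,86],"jaw": 0},{"dr": [2.65,2.73,-6.02],"slide": [46.8,-151.6,86],"jaw": 0}]'

```text
clock: 23.2
position: [525.7, -106.3, 285.5]
ee_rot: [-0.601, 0.706, -0.348, -0.136]
contact_force: [0.5, 0.3, 0.7]
gripper_width: 0.1
grasp_force: 0.0
```

```bash
cat > tip.py <<'E'
from h import *
st(); s=arm.read_state(); r=R.from_quat(s['ee_rot']); R1=seatR(YAW).inv()
print('tip seat',(R1.apply(s['position']-r.apply([0,0,DT])-P)-OFF).round(1),'toolz',R1.apply(r.apply([0,0,1])).round(2),'F seat',R1.apply(s['contact_force']).round(1))
E
python3 tip.py; python3 - <<'E'
from h import *
s=arm.read_state(); r=R.from_quat(s['ee_rot']); im=optics.get_image('side'); t=optics.get_image('top')
cv2.imwrite('pics/side_pre.png',im); cv2.imwrite('pics/top_pre.png',t)
for n,i,ref in(('side',im,'side_free'),('top',t,'top_free')):
    d=np.abs(i.astype(int)-cv2.imread(f'pics/{ref}.png')).max(2)
    e0=proj(n,s['position'])[0]; e1=proj(n,s['position']-r.apply([0,0,25]))[0]; e2=proj(n,s['position']-r.apply([0,0,60]))[0]; print(n,'tcp',e0.round(1),'tcp-25',e1.round(1),'tcp-60',e2.round(1))
    u0,v0=(e1-[22,14]).astype(int)
    print('u0',u0)
    for v in range(v0,v0+30): print(v,''.join('#' if x>60 else '+' if x>30 else '.' for x in d[v,u0:u0+46]))
E
```

```text
t 23.2 pos [ 525.7 -106.3  285.5] F [0.5 0.3 0.7] w 0.1 g 0.0 j [ 0.45  0.11 -0.65  0.87 -1.12 -1.14]
tip seat [   2.3 -124.9  256.2] toolz [-0.26 -0.68 -0.68] F seat [0.8 0.2 0.4]
side tcp [283.5 290.7] tcp-25 [281.8 281.7] tcp-60 [279.3 269.2]
u0 259
267 .............+#####++++###+...................
268 ...............+###++##.###...................
269 ................####+##.###...................
270 ................+###.##+###+..................
271 ................+###.###+##+..................
272 ................+#+#+###+##+..................
273 ................+#+#+###.###..................
274 .................#+##+##.###..................
275 .................####+##+###+.................
276 .................+###+###+##+.................
277 .................+#+#++##+##+.................
278 ..................#+##+####...................
279 ...................+##+####+..................
280 ....................##+++##...................
281 ....................+.+..+....................
282 ..............................................
283 ...........................
[... 1583 characters left out ...]
############++++.....................
258 ###################++#+.......................
259 #######################.......................
260 ######################........................
261 ##################............................
262 #################.............................
263 #################.............................
264 #############++++.............................
265 #######+######+##.............................
266 ###########++####.............................
267 ##########+.+###+.............................
268 ###########+###+..............................
269 ###############...............................
270 #######.+#####................................
```

The fingertip images sit 25 mm short of the reported TCP along the tool, so that offset is confirmed. Now I'll work out the press waypoints.

```bash
cat >> h.py <<'E'
def rows(wps,d,flip=1):
    s=arm.read_state(); c=R.from_quat(s['ee_rot'])
    for m,g in wps:
        rt=tool(np.radians(g),np.radians(d),flip); sl=c.inv().apply(tcp_at(m,rt)-s['position']); dr=(c.inv()*rt).as_rotvec()/np.radians(8)
        print(m,g,'slide',sl.round(1).tolist(),'dr',dr.round(2).tolist())
E
python3 - <<'E'
from h import *
rows([((0,-148,240),45),((0,-160,230),45),((0,-167,225),45),((0,-179,219),43),((0,-189,209),40),((0,-199,198),36),((0,-203,190),34),((0,-207,179),31)],15)
E
```

```text
(0, -148, 240) 45 slide [5.2, -4.3, 28.1] dr [-0.02, 0.01, -0.02]
(0, -160, 230) 45 slide [6.6, -8.3, 43.2] dr [-0.02, 0.01, -0.02]
(0, -167, 225) 45 slide [8.1, -10.5, 51.4] dr [-0.02, 0.01, -0.02]
(0, -179, 219) 43 slide [11.5, -13.7, 63.6] dr [-0.02, -0.23, -0.09]
(0, -189, 209) 40 slide [10.2, -17.3, 77.2] dr [-0.02, -0.59, -0.19]
(0, -199, 198) 36 slide [7.9, -21.1, 91.4] dr [-0.02, -1.07, -0.31]
(0, -203, 190) 34 slide [4.2, -23.2, 99.5] dr [-0.02, -1.31, -0.38]
(0, -207, 179) 31 slide [-2.0, -25.8, 109.5] dr [-0.02, -1.68, -0.48]
```

Emit:
step_arm --motion '[{"dr": [-0.02,0,0],"slide": [5.2,-4.3,28],"jaw": 0},{"dr": [-0.02,0,0],"slide": [6.6,-8.3,43],"jaw": 0},{"dr": [-0.02,0,0],"slide": [8.1,-10.5,51.5],"jaw": 0},{"dr": [-0.02,-0.23,-0.09],"slide": [11.5,-13.7,63.6],"jaw": 0},{"dr": [-0.02,-0.59,-0.19],"slide": [10.2,-17.3,77.2],"jaw": 0},{"dr": [-0.02,-1.07,-0.31],"slide": [8,-21,91.4],"jaw": 0},{"dr": [-0.02,-1.31,-0.38],"slide": [4.2,-23,99.5],"jaw": 0},{"dr": [-0.02,-1.68,-0.48],"slide": [-2,-25.8,109.5],"jaw": 0}]'

```text
clock: 24.3
position: [575.3, -177.6, 214.0]
ee_rot: [-0.662, 0.696, -0.269, -0.065]
contact_force: [-2.4, 1.7, 1.9]
gripper_width: 0.0
grasp_force: 2.1
```

```bash
python3 tip.py; python3 - <<'E'
from h import *
rows([((0,-209,174),29),((0,-211,168),27),((0,-214,157),24),((0,-217,145),20),((0,-219,133),18),((0,-221,123),16),((0,-222,117),15),((0,-222,114),15)],15)
E
```

```text
t 24.3 pos [ 575.3 -177.6  214. ] F [-2.4  1.7  1.9] w 0.0 g 2.1 j [ 0.16  0.18 -0.64  0.85 -0.73 -0.86]
tip seat [  -1.  -207.8  179. ] toolz [-0.26 -0.5  -0.83] F seat [-0.8  2.1  2.7]
(0, -209, 174) 29 slide [-2.4, -2.2, 4.5] dr [0.01, -0.25, -0.04]
(0, -211, 168) 27 slide [-4.6, -3.8, 10.4] dr [0.01, -0.49, -0.11]
(0, -214, 157) 24 slide [-9.0, -6.7, 20.9] dr [0.01, -0.85, -0.2]
(0, -217, 145) 20 slide [-14.2, -9.7, 32.1] dr [0.01, -1.33, -0.33]
(0, -219, 133) 18 slide [-19.5, -12.6, 42.8] dr [0.01, -1.57, -0.4]
(0, -221, 123) 16 slide [-23.8, -15.1, 51.9] dr [0.01, -1.82, -0.46]
(0, -222, 117) 15 slide [-26.4, -16.5, 57.3] dr [0.01, -1.94, -0.49]
(0, -222, 114) 15 slide [-28.0, -17.2, 59.7] dr [0.01, -1.94, -0.49]
```

Emit:
step_arm --motion '[{"dr": [0,-0.25,-0.04],"slide": [-2.4,-2.2,4.5],"jaw": 0},{"dr": [0,-0.5,-0.1],"slide": [-4.6,-3.8,10.4],"jaw": 0},{"dr": [0,-0.85,-0.2],"slide": [-9,-6.7,21],"jaw": 0},{"dr": [0,-1.33,-0.33],"slide": [-14.2,-9.7,32],"jaw": 0},{"dr": [0,-1.57,-0.4],"slide": [-19.5,-12.6,43],"jaw": 0},{"dr": [0,-1.8,-0.46],"slide": [-24,-15,52],"jaw": 0},{"dr": [0,-1.94,-0.49],"slide": [-26.4,-16.5,57.5],"jaw": 0},{"dr": [0,-1.94,-0.49],"slide": [-28,-17.2,60],"jaw": 0}]'

```text
clock: 25.3
position: [610.5, -180.6, 156.1]
ee_rot: [0.715, -0.676, 0.175, -0.019]
contact_force: [-10.4, 3.5, 13.5]
gripper_width: 0.1
grasp_force: 8.6
```

```bash
python3 tip.py
```

```text
t 25.3 pos [ 610.5 -180.6  156.1] F [-10.4   3.5  13.5] w 0.1 g 8.6 j [ 0.06  0.29 -0.47  0.43 -0.58 -0.34]
tip seat [-1.000e-01 -2.225e+02  1.143e+02] toolz [-0.26 -0.25 -0.93] F seat [-1.6  5.1 16.6]
```

```bash
python3 - <<'E'
from h import *
rows([((0,-222,112),15),((0,-222,110),15),((0,-222,108),15)],15)
E
```

```text
(0, -222, 112) 15 slide [-1.2, -0.8, 2.0] dr [0.02, -0.01, -0.01]
(0, -222, 110) 15 slide [-1.7, -1.3, 3.9] dr [0.02, -0.01, -0.01]
(0, -222, 108) 15 slide [-2.2, -1.8, 5.7] dr [0.02, -0.01, -0.01]
```

Emit:
step_arm --motion '[{"dr": [0,0,0],"slide": [-0.6,-0.4,1],"jaw": 0},{"dr": [0,0,0],"slide": [-1.2,-0.8,2],"jaw": 0},{"dr": [0,0,0],"slide": [-1.5,-1,3],"jaw": 0},{"dr": [0,0,0],"slide": [-1.7,-1.3,4],"jaw": 0},{"dr": [0,0,0],"slide": [-1.7,-1.3,4],"jaw": 0},{"dr": [0,0,0],"slide": [-1.7,-1.3,4],"jaw": 0},{"dr": [0,0,0],"slide": [-1.7,-1.3,4],"jaw": 0},{"dr": [0,0,0],"slide": [-1.7,-1.3,4],"jaw": 0}]'

```text
clock: 26.3
position: [611.1, -180.6, 155.4]
ee_rot: [0.715, -0.676, 0.176, -0.018]
contact_force: [-16.3, 3.5, 21.5]
gripper_width: 0.1
grasp_force: 13.4
```

```bash
python3 tip.py
```

```text
t 26.3 pos [ 611.1 -180.6  155.4] F [-16.3   3.5  21.5] w 0.1 g 13.4 j [ 0.06  0.29 -0.47  0.43 -0.58 -0.35]
tip seat [ 1.000e-01 -2.225e+02  1.135e+02] toolz [-0.26 -0.25 -0.93] F seat [-2.7  6.1 26.4]
```

```bash
python3 - <<'E'
from h import *; from fk import *
rows([((0,-218,135),15),((0,-225,165),10),((0,-250,180),5),((0,-271,180),0),((0,-271,160),0)],15)
E
```

```text
(0, -218, 135) 15 slide [1.2, 5.7, -21.2] dr [0.02, -0.03, -0.02]
(0, -225, 165) 10 slide [13.7, 12.8, -47.4] dr [0.02, -0.64, -0.18]
(0, -250, 180) 5 slide [39.7, 14.9, -55.3] dr [0.02, -1.24, -0.34]
(0, -271, 180) 0 slide [57.9, 13.6, -50.4] dr [0.02, -1.84, -0.5]
(0, -271, 160) 0 slide [52.6, 8.6, -31.8] dr [0.02, -1.84, -0.5]
```

Emit:
step_arm --motion '[{"dr": [0,0,0],"slide": [1,5,-21],"jaw": 0},{"dr": [0,-0.6,-0.18],"slide": [13.7,12.8,-50],"jaw": 0},{"dr": [0,-1.24,-0.34],"slide": [39.7,15,-58],"jaw": 20},{"dr": [0,-1.84,-0.5],"slide": [58,13.6,-53],"jaw": 50},{"dr": [0,-1.84,-0.5],"slide": [58,13.6,-53],"jaw": 60},{"dr": [0,-1.84,-0.5],"slide": [58,13.6,-53],"jaw": 60},{"dr": [0,-1.84,-0.5],"slide": [58,13.6,-53],"jaw": 60},{"dr": [0,-1.84,-0.5],"slide": [58,13.6,-53],"jaw": 60}]'

```text
clock: 27.3
position: [586.3, -224.9, 209.8]
ee_rot: [0.756, -0.642, 0.082, -0.1]
contact_force: [0.4, 0.7, 0.3]
gripper_width: 59.9
grasp_force: 0.0
```

```bash
python3 tip.py; python3 - <<'E'
from h import *
rows([((0,-271,130),0),((0,-271,110),0),((0,-271,90),0),((0,-271,74),0)],15)
im={n:optics.get_image(n) for n in('top','side')}
for n in im: cv2.imwrite(f'pics/{n}_lock.png',im[n])
b0=[np.array(proj(n,S(OFF+[0,-271,85]))[0]) for n in im]; b1=[proj(n,S(OFF+[0,-219,251]))[0] for n in im]; print('ball locked',b0,'open',b1)
for n,b in zip(im,b0):
    g=cv2.cvtColor(im[n],cv2.COLOR_BGR2GRAY); u,v=b.astype(int); print(n,u-14,v-12)
    for y in range(v-12,v+12): print(y,' '.join(f'{x:3d}' for x in g[y,u-14:u+14]))
for n,b in zip(im,b1):
    g=cv2.cvtColor(im[n],cv2.COLOR_BGR2GRAY); u,v=b.astype(int); print('at open spot',n,g[v-1:v+2,u-1:u+2].mean())
E
```

```text
t 27.3 pos [ 586.3 -224.9  209.8] F [0.4 0.7 0.3] w 59.9 g 0.0 j [-0.15  0.28 -0.13 -0.1  -0.93  0.37]
tip seat [-1.000e-01 -2.688e+02  1.772e+02] toolz [-0.26  0.   -0.97] F seat [ 0.6  0.6 -0. ]
(0, -271, 130) 0 slide [2.5, -12.5, 45.5] dr [0.02, 0.03, 0.01]
(0, -271, 110) 0 slide [2.6, -17.8, 64.8] dr [0.02, 0.03, 0.01]
(0, -271, 90) 0 slide [2.7, -23.0, 84.1] dr [0.02, 0.03, 0.01]
(0, -271, 74) 0 slide [2.8, -27.2, 99.5] dr [0.02, 0.03, 0.01]
ball locked [array([437.85566089, 233.35303273]), array([318.16059967, 355.55820905])] open [array([435.73282383, 251.84518878]), array([285.36194447, 307.96169614])]
top 423 221
221 124 130 133 133 136 136 133 133 133 132 132 133 132 132 128 128 128 129 132 134 133 131 133 135 135 138 141 141
222 119 126 128 130 133 135 132 133 134 133 132 130 132 133 131 127 127 129 131 130 131 129 131 132 132 132 135 137
223 136 115 114 119 123 128 134 136 135 135 135 133 135 135 135 135 136 134 134 133 134 134 137 138 138 136 133 124
224 254 254 232 177 139 113 115 121 125 128 130 131 133 133 132 136 137 134 135 135 137 139 114 113 105 105 124 190
225 25
[... 4482 characters left out ...]
 137 199 211 210 211 214 210 195 192 159 123 130
362 210 204 205 202 198 198 205 209 202 192 188 192 205 209 205 209 205 203 209 211 210 205 202 160 126 128 129 127
363 211 205 204 204 198 198 204 208 204 192 189 191 203 208 205 209 206 205 207 200 194 149 138 137 133 133 130 129
364 211 206 204 203 198 197 201 208 207 195 189 189 200 207 204 209 200 191 184 139 132 134 134 132 131 130 131 126
365 213 206 204 205 199 197 203 210 208 197 191 188 196 205 199 190 162 130 130 132 130 131 144 133 131 130 127 129
366 214 206 204 206 202 198 200 210 208 199 190 190 180 190 157 121 126 128 130 129 132 129 158 134 128 128 127 128
at open spot top 129.22222222222223
at open spot side 24.88888888888889
```

Emit:
step_arm --motion '[{"dr": [0,0,0],"slide": [4.5,-12.5,45],"jaw": 60},{"dr": [0,0,0],"slide": [4.5,-18,65],"jaw": 60},{"dr": [0,0,0],"slide": [4.5,-23,84],"jaw": 60},{"dr": [0,0,0],"slide": [4.5,-28.5,105],"jaw": 60},{"dr": [0,0,0],"slide": [4.5,-28.5,105],"jaw": 60},{"dr": [0,0,0],"slide": [4.5,-28.5,105],"jaw": 10},{"dr": [0,0,0],"slide": [4.5,-28.5,105],"jaw": 10},{"dr": [0,0,0],"slide": [4.5,-28.5,105],"jaw": 10}]'

```text
clock: 28.4
position: [635.5, -222.1, 114.4]
ee_rot: [0.755, -0.643, 0.078, -0.097]
contact_force: [-10.8, -3.6, 2.4]
gripper_width: 15.8
grasp_force: 58.5
```

```bash
python3 tip.py;  python3 - <<'E'
from h import *
rows([((0,-273,78),0),((0,-273,90),0),((0,-273,115),0)],15)
E
```

```text
t 28.4 pos [ 635.5 -222.1  114.4] F [-10.8  -3.6   2.4] w 15.8 g 58.5 j [-0.14  0.44 -0.13 -0.11 -0.77  0.37]
tip seat [  -5.1 -273.9   70.1] toolz [-0.27  0.01 -0.96] F seat [-8.5 -1.8  7.7]
(0, -273, 78) 0 slide [-0.8, -3.1, -9.0] dr [0.09, 0.04, -0.01]
(0, -273, 90) 0 slide [-0.9, 0.2, -20.6] dr [0.09, 0.04, -0.01]
(0, -273, 115) 0 slide [-1.0, 7.0, -44.6] dr [0.09, 0.04, -0.01]
```

Emit:
step_arm --motion '[{"dr": [0,0,0],"slide": [0,2,-7],"jaw": 10},{"dr": [0,0,0],"slide": [0,4,-14],"jaw": 10},{"dr": [0,0,0],"slide": [0,6,-21],"jaw": 10},{"dr": [0,0,0],"slide": [0,8,-28],"jaw": 10},{"dr": [0,0,0],"slide": [0,10,-36],"jaw": 10},{"dr": [0,0,0],"slide": [0,12.3,-43],"jaw": 10},{"dr": [0,0,0],"slide": [0,12.3,-43],"jaw": 10},{"dr": [0,0,0],"slide": [0,12.3,-43],"jaw": 10}]'

```text
clock: 29.4
position: [614.3, -223.4, 152.7]
ee_rot: [0.754, -0.644, 0.078, -0.099]
contact_force: [-7.3, 3.0, -1.7]
gripper_width: 16.1
grasp_force: 59.8
```

```bash
python3 tip.py;  python3 - <<'E'
from h import *
im=optics.get_image('side'); cv2.imwrite('pics/side_lift.png',im)
p=proj('side',S(OFF+[0,-271,85]))[0]; g=cv2.cvtColor(im,cv2.COLOR_BGR2GRAY); print(g[350:364,310:328])
E
```

```text
t 29.4 pos [ 614.3 -223.4  152.7] F [-7.3  3.  -1.7] w 16.1 g 59.8 j [-0.15  0.37 -0.14 -0.11 -0.83  0.37]
tip seat [  -4.3 -271.9  113.8] toolz [-0.27  0.01 -0.96] F seat [-6.6  4.1  1.9]
[[ 24  34  39  45  32  66 120 149 161 129  73  70  83  85  81  78  80  81]
 [ 22  28  32  28  27  37 116 132 190 204 123  65  77  84  81  80  79  81]
 [ 20  19  23  25  40 122 134 158 202 204 159  79  56  79  82  78  77  80]
 [ 40  34  36  68 121 201 208 210 207 205 148  89  61  60  81  81  78  80]
 [128 122 121 195 206 209 210 209 209 205 173 101  80  60  75  79  80  80]
 [206 201 199 202 207 209 209 208 209 206 205 126  82  80  82  78  80  79]
 [209 202 195 196 204 208 209 208 210 208 205 126  84  79  79  80  79  79]
 [208 203 193 190 204 208 210 208 209 208 205 140  86  78  80  79  76  75]
 [208 206 194 188 202 208 209 207 210 207 204 155  93  78  75  75  71  95]
 [207 208 196 186 201 206 209 207 209 208 206 149  90  71  69 104 146 196]
 [209 208 198 190 197 203 208 207 208 210 206 206 132 110 151 208 209 201]
 [208 209 201 192 192 199 208 208 207 210 207 207 212 211 212 214 210 196]
 [206 209 204 193 188 194 206 209 206 210 208 206 211 211 212 206 204 162]
 [205 210 205 195 189 192 205 208 206 211 208 207 207 201 197 147 137 136]]
```

The ball came up with the grip. I'll let go and move out in -y so the handle can swing clear.

Emit:
step_arm --motion '[{"dr": [0,0,0],"slide": [0,0,0],"jaw": 40},{"dr": [0,0,0],"slide": [0,0,0],"jaw": 80},{"dr": [0,0,0],"slide": [0,0,0],"jaw": 80},{"dr": [0,0,0],"slide": [25,0,0],"jaw": 80},{"dr": [0,0,0],"slide": [60,0,0],"jaw": 80},{"dr": [0,0,0],"slide": [90,0,0],"jaw": 80},{"dr": [0,0,0],"slide": [90,0,0],"jaw": 80},{"dr": [0,0,0],"slide": [90,0,0],"jaw": 80}]'

```text
clock: 30.45
position: [633.0, -313.7, 153.8]
ee_rot: [0.755, -0.643, 0.083, -0.1]
contact_force: [0.6, -0.5, -0.9]
gripper_width: 79.9
grasp_force: 0.0
```

```bash
cat > fin.py <<'E'
from h import *
st(); im={n:optics.get_image(n) for n in('top','side')}
for n in im:
    cv2.imwrite(f'pics/{n}_fin.png',im[n]); r=cv2.imread(f'pics/{n}0.png')
    k=8; b=proj(n,S(OFF+[0,-219,251]))[0].astype(int); x,y=b
    for lab,(x0,y0,x1,y1) in {'handle/ball':(x-8,y-6,x+6,y+6),'jaw foot':(*((355,236,380,252) if n=='top' else (295,280,312,296)),)}.items():
        a=r[y0:y1,x0:x1]; c=im[n][y0-4:y1+4,x0-4:x1+4]
        m=cv2.matchTemplate(cv2.resize(c,None,fx=4,fy=4),cv2.resize(a,None,fx=4,fy=4),cv2.TM_CCOEFF_NORMED); _,v,_,l=cv2.minMaxLoc(m); print(n,lab,round(v,3),np.array(l)/4-4)
def prof(n,a,b):
    t=np.linspace(0,1,int(np.linalg.norm(np.subtract(b,a))/2)+1)[:,None]; q=np.array(a)*(1-t)+np.array(b)*t
    uv=proj(n,S(q)).astype(np.float32); v=cv2.remap(im[n].astype(np.float32),uv[:,0].copy(),uv[:,1].copy(),cv2.INTER_LINEAR)[:,0]; print(n,a,b,'G',*[int(g) for g in v[:,1]])
for n in im:
    for x in(16,55): prof(n,(x,-35,28),(x,35,28))
E
python3 fin.py
```

```text
t 30.45 pos [ 633.  -313.7  153.8] F [ 0.6 -0.5 -0.9] w 79.9 g 0.0 j [-0.29  0.46  0.02 -0.15 -0.91  0.53]
top handle/ball -0.266 [3.5 3. ]
top jaw foot 0.551 [-3.25 -0.5 ]
side handle/ball 0.206 [-4. -4.]
side jaw foot 0.21 [0.5 4. ]
top (16, -35, 28) (16, 35, 28) G 164 167 167 166 164 150 134 161 188 201 208 209 212 219 224 226 223 216 213 209 205 202 199 199 202 206 211 188 151 146 148 154 159 159 158 158
top (55, -35, 28) (55, 35, 28) G 228 228 228 229 229 230 231 233 233 217 204 205 209 217 223 228 223 216 212 208 205 202 202 203 205 205 202 179 149 186 223 228 230 228 227 227
side (16, -35, 28) (16, 35, 28) G 133 135 136 136 136 136 138 145 156 172 183 182 182 187 193 196 196 194 189 184 181 179 177 174 173 173 169 159 146 127 113 118 124 127 128 129
side (55, -35, 28) (55, 35, 28) G 98 104 117 125 124 124 133 142 162 182 183 181 182 187 192 196 199 195 190 185 181 178 176 175 176 177 182 186 192 199 203 204 202 202 202 202
```

```bash
python3 - <<'E'
from h import *
im=cv2.imread('pics/side_fin.png'); lk=cv2.imread('pics/side_lock.png'); o=cv2.imread('pics/side0.png')
g=cv2.cvtColor(im,cv2.COLOR_BGR2GRAY)
a=lk[352:364,313:325]
for n in('fin','lift'):
    i=cv2.imread(f'pics/side_{n}.png')
    m=cv2.matchTemplate(i[290:380,270:345],a,cv2.TM_CCOEFF_NORMED); _,v,_,l=cv2.minMaxLoc(m); print(n,v,np.array(l)+[270+6,290+6])
print('locked predicted',proj('side',S(OFF+[0,-271,85])),'z+20',proj('side',S(OFF+[0,-271,105])))
d1=np.abs(im.astype(int)-lk).max(2); d0=np.abs(im.astype(int)-o).max(2)
print('diff to locked (L), to open (O) in 274..344 x 255..385')
for v in range(262,384,3): print(v,''.join({(0,0):'.',(1,0):'L',(0,1):'O',(1,1):'#'}[(int(d1[v,u]>45),int(d0[v,u]>45))] for u in range(272,370,2)))
E
```

```text
fin 0.6417253017425537 [326 301]
lift 0.7392847537994385 [324 357]
locked predicted [[318.16059967 355.55820905]] z+20 [[314.67778493 351.84838635]]
diff to locked (L), to open (O) in 274..344 x 255..385
262 LL#######L###########.#O.####....................
265 LLLLLL##LO#############...##.....................
268 LLLLLLLLOO##############L..#.....................
271 LLLLLLLOO################.#......................
274 LLLLLLLLL.#################......................
277 LLLLLLL..L...#############.......................
280 LLL...LL......##########.........................
283 LLL.L.....L...#########..........................
286 ..L.LLLLLLLL.O#########..........................
289 LLL#LLLLLLLL.#########...........................
292 LLLLLLLLL#OOO########..OOO.......................
295 LLLLLL##OO#O###########OOO....OOOO...............
298 LLO..###.########OO####OOO.OOOOOOO...............
301 LOO..############OOLOL#....OOOO..................
304 ############L##LL###O.LL.........................
307 .L#######LLLL#LLLLLLLLLL.........................
310 ..############L#LLL.#O......
[... 617 characters left out ...]
46 .........##########OO#####.###.L#................
349 .........###############......L.##...............
352 ..........###############.#....###...............
355 .....##..L#############OO##....####..............
358 .....L################OOO...#######..............
361 .....###L#.########################..............
364 ......##...###########....#######................
367 ......##########...............##................
370 .......########...............###................
373 .......########..................................
376 ............#.##.................................
379 .............###.................................
382 .................................................
```

```bash
python3 - <<'E'
from h import *; from fk import *
s=arm.read_state(); c=R.from_quat(s['ee_rot']); print(IK([400,-400,270],c,[s['joints']])); plan([400,-400,270],c)
E
```

```text
(array([-0.61,  0.17, -0.07, -0.2 , -1.15,  0.84]), np.float64(0.0))
 slide [  47.7  205.9 -174.9] dr [0. 0. 0.] | rows 4.4
```

Emit:
step_arm --motion '[{"dr": [0,0,0],"slide": [10,20,-45],"jaw": 80},{"dr": [0,0,0],"slide": [20,50,-90],"jaw": 80},{"dr": [0,0,0],"slide": [30,95,-125],"jaw": 80},{"dr": [0,0,0],"slide": [40,145,-150],"jaw": 80},{"dr": [0,0,0],"slide": [47,206,-175],"jaw": 80},{"dr": [0,0,0],"slide": [47,206,-175],"jaw": 80},{"dr": [0,0,0],"slide": [47,206,-175],"jaw": 80},{"dr": [0,0,0],"slide": [47,206,-175],"jaw": 80}]'

```text
clock: 31.55
position: [400.6, -399.2, 269.4]
ee_rot: [0.756, -0.642, 0.082, -0.1]
contact_force: [-0.6, -0.2, 0.7]
gripper_width: 80.2
grasp_force: 0.0
```

```bash
python3 fin.py; python3 - <<'E'
from h import *
for n,(u0,u1,v0,v1) in(('side',(262,372,250,384)),('top',(330,450,205,275))):
    im=cv2.imread(f'pics/{n}_fin.png').astype(int); o=cv2.imread(f'pics/{n}0.png'); d0=np.abs(im-o).max(2)
    print(n)
    for v in range(v0,v1,3): print(v,''.join('#' if d0[v,u]>45 else '.' for u in range(u0,u1,2)))
E
```

```text
t 31.55 pos [ 400.6 -399.2  269.4] F [-0.6 -0.2  0.7] w 80.2 g 0.0 j [-0.61  0.17 -0.07 -0.2  -1.15  0.84]
top handle/ball 0.999 [0. 0.]
top jaw foot 0.903 [0. 0.]
side handle/ball 0.998 [0. 0.]
side jaw foot 0.987 [0. 0.]
top (16, -35, 28) (16, 35, 28) G 162 165 165 164 162 148 131 159 186 200 207 207 211 218 223 225 221 214 211 207 204 201 198 198 201 205 210 187 150 145 147 153 158 158 157 157
top (55, -35, 28) (55, 35, 28) G 227 227 227 227 228 229 230 232 232 216 202 203 208 216 223 228 222 214 210 207 204 201 200 201 204 203 201 178 148 185 222 227 229 227 226 226
side (16, -35, 28) (16, 35, 28) G 125 127 130 132 132 131 132 139 150 164 175 176 177 181 186 188 189 187 182 176 174 171 169 167 167 167 163 152 139 121 107 113 119 122 123 123
side (55, -35, 28) (55, 35, 28) G 95 100 113 120 119 120 128 137 156 175 176 174 176 179 184 189 192 187 182 179 176 174 171 169 170 171 176 180 186 192 195 196 196 195 195 195
side
250 .......................................................
253 .........................######........................
256 .......########################........
[... 3400 characters left out ...]
..................................................
247 .............#..............................................
250 .............#..............................................
253 .............#..............................................
256 ............................................................
259 ............................................................
262 ............................................................
265 ............................................................
268 ............................................................
271 ............................................................
274 ............................................................
```

```bash
python3 -c "
from bench import arm
print(arm.job_done())"
```

```text
the job is handed in; nothing more can be done
None
```

I handed in the job at about 31.6 s (limit 58 s). In the last images the crosspiece lies across the rail and level with its top to within about 1 mm, and the clamp is back in its starting open position. The clamp locked by itself and its release worked; the hand-in gave no verdict, and I didn't re-check the bystanders in the final images.

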